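# Put the long reamer away in its hooded rack

## Robot

A 6-joint arm with a two-finger parallel gripper is mounted at the origin on a cart in front of the work surface, level with it; the furniture and walls round the work are solid. World frame = base frame: x ahead of the robot, y to its left, z up, the work surface at z = 0. Lengths are in mm, angles in rad, forces in N, time in s.
With the tool pointing down it reaches from about 400 to 925 mm from the base axis. Payload 12.5 kg.
Tool frame: the origin (TCP) lies on the front face of the gripper's body, between the roots of the fingers; the fingertips stand 78 mm ahead of it and the grasp point (between the pads) lies 59 mm ahead of it (env.nose_length is the distance from the TCP to the fingertips, in mm); z points along the fingers, y is the line along which they close (so a half turn about z gives the same grasp; the last joint's range is limited). The gripper opens to 95 mm and grips with 3 to 60 N. Pads are 20 mm wide; open, the fingers measure 119 mm over their backs; the gripper's body (75 mm by 180 mm) begins 59 mm behind the grasp point.
Start: joints at [1.131, 0.491, 1.559, -0, 1.092, -0.106], TCP at [204.753, 590.52, 292.261] pointing down, gripper open.
Joint ranges: [-3.1, 3.1], [-0.84, 2.19], [0.05, 2.79], [-1.13, 4.28], [0.06, 2.93], [-2.69, 2.69]. Speed limits (rad/s): [2.22, 2.22, 2.79, 3.14, 3.14, 3.14].

## Interface

Orientations are given as [roll, pitch, yaw] about the fixed x, y, z axes, in that order (R = Rz(yaw) Ry(pitch) Rx(roll)).
In Python, from cell import env gives the robot as it stands.
- The arm moves only by the tool jog_arm, never from a script. Its argument "motion" is a list of rows, each a list of 7 numbers: the turn, a rotation vector about the tool's x, y, z in degrees, then the shift along the tool's x, y, z in mm, then the finger opening in mm, from 0 to 95.1. In form: [[wx, wy, wz, x, y, z, hand], ...]. A call has 1 to 10 rows; each row shifts and turns the commanded pose from where the row before left it, along the tool's axes as they then stand; what a row does not reach is not made up. A row lasts 1/8 s, in which the tool goes at most 62.5 mm and 10.7 degrees, less where a joint would pass 70% of its speed; a pose out of reach is approached as far as the arm can. A call is refused whole if a number of a shift passes 62.5 or a number of a turn 10.7, either way. A call with a gripper value outside its range is refused whole. The fingers move at their own pace and stop on an object; the grip force is fixed at half the most. Time passes only in rows, so rows that do not move let the fingers close. It gives the time, the measured TCP pose, the force, the opening and the grip force at its end, in the units of the state.
- env.state(): the state, without advancing time (a new reading comes with each control period).
- env.read_camera(name): name is "scene" or "side" or "wrist"; returns a dict with "color" (400x640x3 uint8, red, green, blue), "z_map" (400x640 float32, mm along the optical axis (not along the pixel's ray), 0 where there is no reading), "camera_matrix" (3x3 intrinsics, pixels), "world_to_cam" (4x4, takes a point from world to camera coordinates). Camera axes: x right, y up, looking along -z (the intrinsics and any distortion apply to the point x, -y, -z); pixel columns grow to the right and rows downward; lengths in mm; the calibration is good to about 2 mm. The wrist camera is an equidistant fisheye: a pixel r from the principal point sees the ray r / f radians off the axis. A picture is of the moment at which its call begins.
- env.job_done(): hands the job in; it is judged then, once.
Trained networks look in the newest picture that a camera, given by its name, has taken for a name from the list of things; names that differ only in an ending like _2 or _b are one class to them, and where a whole thing is asked for, a point or a joint stands for the part that bears it (a point fixed in the world has none). Each returns a list of dicts, best first, with "score" (0 to 1); they miss things now and then, are a little off and sometimes report something else, mostly with a low value. They report only what shows in the picture. A call takes as long as a camera call.
- env.recognise(camera, thing): "location" ([column, row] in pixels, amid what is visible of it).
The state is a dict: "t": time; "joints": joint angles; "qvel": joint speeds; "tau": joint torques, N m; "eef_pos": TCP position; "tcp_rot": TCP orientation; "ft_force": force on the tool from outside, world axes, zero at the start; "moment": the same for the moment, N m; "opening": opening from 0.0 (shut) to 1.0 (fully open); "grip_force": force on a finger pad.
Only numpy, scipy, OpenCV 4.12 (cv2) and the standard library are available. Lean on these libraries where they do the work, as an engineer would, in place of code of your own. Each camera call takes 0.05 s, during which the arm holds its last target. There are 200 camera calls.

## Task

Put the long reamer away in the hooded rack: first slide the rack's gate fully aside by its knob, then lower the reamer's fluted end into the bore at a slant, since the roof leaves no way in from above, and tip it up under the roof until it stands upright. Then slide the gate fully shut in front of it, leaving the oilstone and the hex key where they lie.

Things in the scene. Friction and masses are not known exactly. Their poses are not given: they have to be found in the camera images.
- reamer: Loose steel reamer: straight round bar, 16 mm thick, 200 mm long, 0.1 to 0.2 kg, balance point about 85 mm from the foot. Origin at the centre of its flat foot (the end with flutes along 90 mm), +z along the bar to its plain top. At the start it lies in the sloping rest, foot lowest, leaning 40 degrees from vertical, top towards the rest's -x side.
- reamer_top (a point): Centre of the reamer's flat top end, 200 mm from the foot.
- rest: Sloping rest, fixed: a grey base plate with a U channel (inner width 20 mm, 28 mm over its walls) under the lower 105 mm of the reamer; the upper 95 mm of the reamer stands free. Base plate 110 x 64 x 8 mm. Origin on the bench under the reamer's foot, z up; the channel leans towards -x.
- rack: Hooded reamer rack, fixed, grey, 225 mm high, open to its -x side (roughly towards the robot). Origin on the bench under the bore's axis, z up. Below, a bore block 60 mm high and 39 mm wide, x -56 to +16 mm; behind, a panel (face at x = +10 mm); on top, a roof. A reamer let go in the bore stays leaning on the sloping front wall, 35 to 45 degrees from vertical, top towards -x.
- bore_floor (a point): Centre of the bore's floor, 8 mm over the bench; axes as the rack's. The bore is 52 mm deep, 19 mm wide in y, and at the floor 20 mm in x (-10 to +10 mm). Its back and side walls are upright; its front wall slopes out at 35 degrees from vertical, so the mouth reaches forward to x = -46 mm.
- gate (a joint): Gate of the rack: a light-metal plate 40 mm wide that hangs from the roof's front edge (front face at rack x = -19 mm, z 164 to 228 mm) and slides along the rack's y. 0 = shut (plate centred before the bore), 0.065 m = fully aside, towards +y. About 1.5 N slides it; it stays where left, with stops at both ends. Starts shut or up to 18 mm open.
- gate_knob (a point): Top centre of the gate's black upright knob: 16 mm in diameter, 34 mm high, top 272 mm over the bench; at rack x = -10 mm, y = 12 mm + the gate's value. It can be pushed from either side.
- oilstone: Oilstone, 42 x 125 x 22 mm, loose on the bench; a bystander. Origin at the centre of its underside.
- hex_key: Black hex key, 39 x 114 x 9 mm, loose on the bench; a bystander. Origin at the centre of its underside.
- roof_front (a point): Middle of the roof's front lower edge, over the bore: 214 mm over the bench at rack x = -13 mm. Roof: z 214 to 225 mm (gate 229), x -13 to +17, y -30 to +100 mm. Under it a V notch (z 154 to 214 mm, about 40 mm wide at its front edges at x = -8 mm) centres the upright bar, whose top is then at z = 208 mm, 6 mm below the roof; it stands by itself on its flat foot.

How it is judged (in metres and radians):
On the way, in this order (a step that is already met when the one before it is completed fails the run):
1. the gate is slid aside (value of joint gate above 0.055 m), for 0.2 s.
2. the reamer's foot is down in the bore, the bar still leaning (z of reamer in the frame of bore_floor below 0.03 m and horizontal distance between reamer and bore_floor below 0.025 m and angle between reamer's own z axis and vertical above 0.25 rad), for 0.1 s.
3. the reamer is tipped upright in the rack (angle between reamer's own z axis and vertical below 0.08 rad and horizontal distance between reamer and bore_floor below 0.008 m and height (world z) of reamer_top above 0.195 m), for 0.2 s.
At the end, for the whole second after the job is handed in: The reamer stands at rest in the rack, top end up: within 0.08 rad of upright, its foot within 5 mm of the bore's floor in height and 8 mm of its centre; the gate is shut to within 6 mm (all of step 3 and value of joint gate below 0.006 m and z of reamer in the frame of bore_floor below 0.005 m and linear speed of reamer below 0.02 m/s); the robot touches nothing.
It fails at once if the oilstone is shifted more than 20 mm (distance of oilstone from where it was at the start of the episode above 0.02 m).
It fails at once if the hex key is shifted more than 20 mm (distance of hex_key from where it was at the start of the episode above 0.02 m).
It also fails if it takes over 67 s, if anything falls off the work surface, if the arm or the gripper's body presses on something with over 40 N, if the wrist force passes 120 N, or if a joint passes its speed limit or range.

## Working session

There is one attempt and no reset: what is moved stays moved. The work goes in short steps, Python scripts to look and compute and a tool call to move; the robot and the scene stay as the last step left them, time stands still between calls to the robot, and variables do not carry over. Pictures are saved under pics/ and viewed, at most 10 in all, crops included, and the job is handed in when it is done.

Besides the shell and the picture viewer there is one more tool, called after "Emit:" by a JSON object that holds its "api" and its "payload", one argument or row to a line. jog_arm: Moves the arm, as the interface text tells. Its arguments: {"type":"object","properties":{"motion":{"type":"array"}},"required":["motion"]}

```bash
ls; mkdir -p pics; cat > h.py <<'E'
from cell import env
import numpy as np, cv2
from scipy.spatial.transform import Rotation as R
def cloud(c):
    z=c["z_map"];K=c["camera_matrix"];v,u=np.mgrid[:z.shape[0],:z.shape[1]]
    P=np.stack([(u-K[0,2])/K[0,0]*z,-(v-K[1,2])/K[1,1]*z,-z,np.ones_like(z)],-1)
    W=(P@np.linalg.inv(c["world_to_cam"]).T)[...,:3]; W[z<=0]=np.nan
    return W
def save(n,img): cv2.imwrite(n,cv2.cvtColor(img,cv2.COLOR_RGB2BGR))
E
python3 - <<'E'
from h import *
s=env.state();print(s)
for n in ["scene","side"]:
    c=env.read_camera(n);save(f"pics/{n}0.png",c["color"]);W=cloud(c);np.savez(f"{n}0.npz",W=W,col=c["color"],K=c["camera_matrix"],T=c["world_to_cam"])
    print(n,c["camera_matrix"].round(1).tolist(),np.linalg.inv(c["world_to_cam"]).round(2).tolist())
    for t in ["reamer","reamer_top","rest","rack","gate","gate_knob","oilstone","hex_key"]:
        for d in env.recognise(n,t)[:2]:
            x,y=map(int,d["location"]);print(t,round(d["score"],2),x,y,W[y,x].round(0))
E
```

```text
pics
{'t': 0.0, 'joints': array([ 1.13142790e+00,  4.91525842e-01,  1.55948868e+00, -2.51817163e-05,
        1.09167858e+00, -1.05593637e-01]), 'qvel': array([-0.00034874,  0.00049355,  0.00264199,  0.00138506, -0.00212936,
       -0.0009101 ]), 'tau': array([-3.21344760e-04, -6.12642288e+01, -2.58182734e+01,  6.92454656e-02,
        4.81447508e-02, -1.74930728e-04]), 'eef_pos': array([204.66190716, 590.35682894, 291.66913609]), 'tcp_rot': array([-3.14049598e+00, -9.37753622e-05,  2.80782944e+00]), 'ft_force': array([-0.28080024,  0.54988278, -0.16223761]), 'moment': array([-0.03059719,  0.03422022, -0.00377467]), 'grip_force': 0.0, 'opening': 1.0000174835353641}
scene [[373.0, 0.0, 319.1], [0.0, 373.0, 203.3], [0.0, 0.0, 1.0]] [[-0.72, 0.52, -0.47, 179.42], [-0.7, -0.52, 0.49, 449.27], [0.01, 0.68, 0.73, 822.1], [0.0, 0.0, 0.0, 1.0]]
reamer 0.6 376 189 [ 549. -159.  131.]
reamer_top 0.62 376 183 [1063. -991. -769.]
rest 0.93 355 206 [ 617. -169.    4.]
rest 0.26 273 236 [570. 171. 212.]
rack 0.67 272 258 [599. 161.  93.]
gate 0.64 270 230 [576. 173. 228.]
gate_knob 0.82 269 231 [574. 177. 230.]
oilstone 0.95 297 219 [nan nan nan]
oilstone 0.33 277 253 [596. 148. 102.]
hex_key 0.71 352 264 [491. -11.  -1.]
hex_key 0.67 275 255 [597. 153.  98.]
side [[391.2, 0.0, 320.5], [0.0, 391.2, 203.2], [0.0, 0.0, 1.0]] [[0.97, 0.1, -0.23, 398.17], [-0.25, 0.38, -0.89, -736.37], [-0.0, 0.92, 0.39, 508.84], [0.0, 0.0, 0.0, 1.0]]
reamer 0.84 322 264 [ 543. -175.  149.]
reamer_top 0.67 321 267 [ 540. -177.  145.]
rest 0.64 350 312 [ 609. -139.    6.]
rack 0.66 306 228 [587. 162.  49.]
gate 0.5 300 163 [575. 160. 228.]
gate_knob 0.77 302 156 [581. 164. 244.]
oilstone 0.96 357 262 [676.  11.  22.]
oilstone 0.2 304 228 [581. 159.  51.]
hex_key 0.6 275 289 [477. -17.   0.]
```

```bash
python3 - <<'E'
from h import *
a=np.load("scene0.npz")["col"][130:330,200:440];b=np.load("side0.npz")["col"][120:340,200:440]
f=lambda i:cv2.resize(i,None,fx=2.5,fy=2.5,interpolation=cv2.INTER_CUBIC)
save("pics/a.png",f(a));save("pics/b.png",f(b))
E
```

```text
(no output)
```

View pics/a.png

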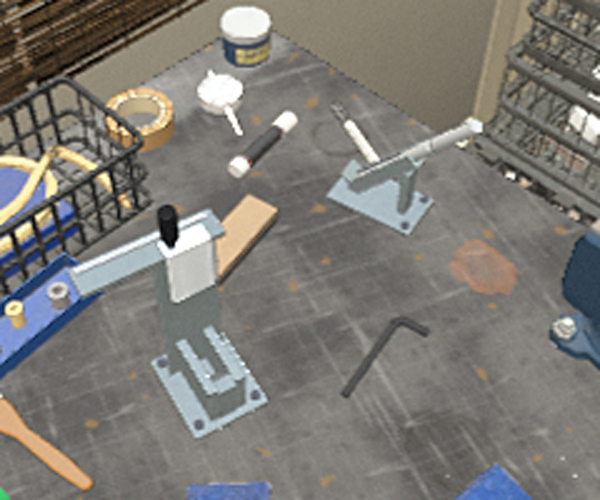

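View pics/b.png

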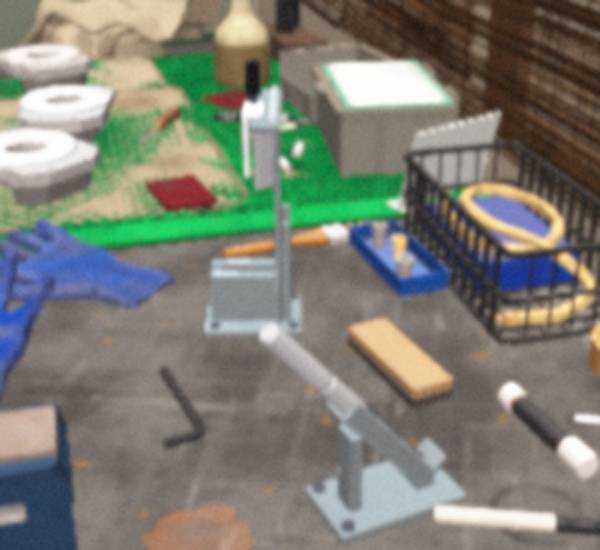

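Both views show the rack with the gate near shut and its black knob on top (scene ≈ (268,220)), the reamer in the rest (top at scene ≈ (390,181), side ≈ (308,254)), and the oilstone and hex key lying apart from them.

```bash
python3 - <<'E'
from h import *
for n in ["scene","side"]:
    d=np.load(n+"0.npz");P=d["W"].reshape(-1,3);C=d["col"].reshape(-1,3).astype(int);ok=~np.isnan(P[:,0]);P=P[ok];C=C[ok]
    def box(x0,x1,y0,y1,z0,z1):
        m=(P[:,0]>x0)&(P[:,0]<x1)&(P[:,1]>y0)&(P[:,1]<y1)&(P[:,2]>z0)&(P[:,2]<z1);return P[m],C[m]
    def rect(Q,l):
        if len(Q)<5: print(n,l,len(Q));return
        r=cv2.minAreaRect(Q[:,:2].astype(np.float32));print(n,l,len(Q),np.round(r[0]+r[1]+(r[2],),1),"z",np.median(Q[:,2]).round(1), "corners",cv2.boxPoints(r).round(0).tolist())
    rect(box(500,700,100,320,218,232)[0],"roof")
    rect(box(500,700,80,320,54,66)[0],"block")
    rect(box(450,640,80,250,4,13)[0],"rackbase")
    rect(box(540,720,-250,-90,5,12)[0],"restbase")
    q,_=box(540,640,100,260,236,285);rect(q,"knob");print(q.mean(0).round(1) if len(q) else 0, q[:,2].max() if len(q) else 0)
    q,_=box(450,700,-260,-90,70,175)
    print("reamer pts",len(q))
    for it in range(3):
        c=np.median(q,0);u,s,v=np.linalg.svd(q-c);a=v[0]*np.sign(v[0][2]);e=np.linalg.norm((q-c)-np.outer((q-c)@a,a),axis=1);q=q[e<9]
    t=(q-q.mean(0))@a
    print("axis",a.round(3),"tilt",np.degrees(np.arccos(a[2])).round(1),"az",np.degrees(np.arctan2(a[1],a[0])).round(1),"c",q.mean(0).round(1),"range",t.min().round(),t.max().round(),"topend",(q.mean(0)+a*t.max()).round(1), len(q))
    cam=np.linalg.inv(d["T"])[:3,3];vd=q.mean(0)-cam;vd-=vd@a*a;print("offset dir into bar",(vd/np.linalg.norm(vd)).round(2))
    m=(P[:,2]>-5)&(P[:,2]<30)
    rect(box(600,760,-60,100,15,30)[0],"oil")
E
```

```text
scene roof 769 [593.9 185.6 130.   37.5  74.9] z 222.8 corners [[559.0, 128.0], [595.0, 118.0], [629.0, 243.0], [593.0, 253.0]]
scene block 318 [565.1 158.   59.4  70.4  74.9] z 59.6 corners [[523.0, 139.0], [591.0, 120.0], [607.0, 177.0], [539.0, 196.0]]
scene rackbase 555 [529.3 172.3 159.7 184.1  66.9] z 8.4 corners [[413.0, 135.0], [583.0, 63.0], [645.0, 210.0], [476.0, 282.0]]
scene restbase 478 [ 640.4 -156.3   96.7  176.6   79.6] z 8.1 corners [[545.0, -188.0], [719.0, -220.0], [736.0, -125.0], [562.0, -93.0]]
scene knob 120 [580.  172.5  15.   15.6  10. ] z 262.7 corners [[571.0, 179.0], [574.0, 164.0], [589.0, 166.0], [586.0, 182.0]]
[578.  174.8 260.8] 274.3185095924516
reamer pts 289
axis [-0.645 -0.152  0.749] tilt 41.5 az -166.7 c [ 557.2 -158.4  129.3] range -81.0 63.0 topend [ 516.4 -168.   176.7] 200
offset dir into bar [-0.07 -0.96 -0.26]
scene oil 389 [688.3 -11.1  58.7 162.   35.7] z 21.9 corners [[617.0, 37.0], [712.0, -94.0], [759.0, -60.0], [665.0, 72.0]]
side roof 205 [591.1 180.4 125.3  34.4  75.1] z 221.4 corners [[558.0, 124.0], [592.0, 115.0], [624.0, 237.0
[... 178 characters left out ...]
97.9 191.9  63.6] z 7.3 corners [[428.0, 170.0], [600.0, 84.0], [644.0, 172.0], [472.0, 257.0]]
side restbase 1182 [ 638.3 -167.2   86.3  180.    79.7] z 7.4 corners [[542.0, -194.0], [719.0, -226.0], [735.0, -141.0], [557.0, -109.0]]
side knob 88 [578.4 167.9  15.2  13.1  65.8] z 255.9 corners [[569.0, 164.0], [581.0, 158.0], [587.0, 172.0], [576.0, 178.0]]
[577.8 165.3 255.5] 271.1682754371094
reamer pts 650
axis [-0.635 -0.058  0.77 ] tilt 39.6 az -174.8 c [ 557.9 -173.3  125.1] range -75.0 66.0 topend [ 516.1 -177.   175.7] 507
offset dir into bar [-0.2   0.97 -0.1 ]
side oil 571 [689.8  -1.1  70.9 168.6  27.2] z 20.8 corners [[620.0, 58.0], [697.0, -92.0], [760.0, -60.0], [683.0, 90.0]]
```

```bash
cat >> h.py <<'E'
def plan(p,rot,n,hand,p0=None,R0=None):
    """rows for a straight move to world TCP p, Rotation rot, in n rows; rounding error fed back"""
    s=env.state()
    p0=np.array(s["eef_pos"] if p0 is None else p0,float);R0=R.from_euler("xyz",s["tcp_rot"]) if R0 is None else R0
    p=np.array(p,float);tot=(R0.inv()*rot).as_rotvec();c,Rc=p0,R0;rows=[]
    for i in range(1,n+1):
        w=np.degrees((Rc.inv()*R0*R.from_rotvec(tot*i/n)).as_rotvec()).round(1)+0
        d=Rc.inv().apply(p0+(p-p0)*i/n-c).round(1)+0
        rows.append([*map(float,w),*map(float,d),hand]); c=c+Rc.apply(d);Rc=Rc*R.from_rotvec(np.radians(w))
    print(str(rows).replace(".0,",",")); return c,Rc
def down(yaw_deg,tilt=0):
    """tool down, tool y along horizontal direction yaw_deg; tilt>0 swings fingers ahead (+x of a frame at yaw-90)"""
    y=np.radians(yaw_deg);Y=np.array([np.cos(y),np.sin(y),0]);X=np.array([np.sin(y),-np.cos(y),0]) # X forward
    t=np.radians(tilt);z=np.sin(t)*X-np.cos(t)*np.array([0,0,1]);return R.from_matrix(np.stack([np.cross(Y,z),Y,z],1))
E
python3 - <<'E'
from h import *
c,r=plan([579.5,171,375],down(75),14,60)
plan([579.5,171,322],down(75),2,40,c,r)
E
```

```text
[[0, 0, -0.3, -35.1, -19.5, -5.9, 60], [0, 0, -0.3, -35, -19.8, -5.9, 60], [0, 0, -0.3, -34.9, -19.9, -5.9, 60], [0, 0, -0.3, -34.8, -20.1, -5.9, 60], [0, 0, -0.3, -34.7, -20.2, -5.9, 60], [0, 0, -0.3, -34.6, -20.5, -6, 60], [0, 0, -0.3, -34.5, -20.6, -5.9, 60], [0, 0, -0.3, -34.3, -20.8, -5.9, 60], [0, 0, -0.3, -34.3, -21, -5.9, 60], [0, 0, -0.2, -34.1, -21.2, -5.9, 60], [0, 0, -0.3, -34.1, -21.3, -5.9, 60], [0, 0, -0.3, -34, -21.5, -5.9, 60], [0, 0, -0.3, -33.8, -21.6, -5.9, 60], [0, 0, -0.3, -33.8, -21.8, -5.9, 60]]
[[0, 0, 0, 0, 0, 26.5, 40], [0, 0, 0, 0.1, -0.1, 26.5, 40]]
```

Emit:
{"api": "jog_arm", "payload": {
  "motion": [
    [0, 0, -0.3, -35, -20, -20, 60],
    [0, 0, -0.3, -35, -20, -20, 60],
    [0, 0, -0.3, -35, -20, -20, 60],
    [0, 0, -0.3, -35, -20, -20, 60],
    [0, 0, -0.3, -35, -20, -3, 60],
    [0, 0, -0.3, -34.5, -20.5, 0, 60],
    [0, 0, -0.3, -34.5, -20.5, 0, 60],
    [0, 0, -0.3, -34.5, -21, 0, 60],
    [0, 0, -0.3, -34, -21, 0, 60],
    [0, 0, -0.3, -34, -21, 0, 60]
  ]
}}

```text
t: 2.15
eef_pos: [473.2, 289.3, 375.4]
tcp_rot: [3.141, 0.0, 2.86]
ft_force: [0.4, 0.7, -0.1]
opening: 0.627
grip_force: 0.0
```

```bash
python3 - <<'E'
from h import *
c,r=plan([579.5,171,375],down(75),4,60)
plan([579.5,171,322],down(75),2,40,c,r)
E
```

```text
[[0, 0, -0.3, -33.7, -21, 0.1, 60], [0, 0, -0.3, -33.7, -21.3, 0.1, 60], [0, 0, -0.2, -33.5, -21.4, 0.1, 60], [0, 0, -0.3, -33.5, -21.5, 0.1, 60]]
[[0, 0, 0, 0, 0, 26.5, 40], [0, 0, 0, 0.1, 0, 26.5, 40]]
```

Emit:
{"api": "jog_arm", "payload": {
  "motion": [
    [0, 0, -0.3, -33.5, -21, 0, 60],
    [0, 0, -0.3, -33.5, -21.5, 0, 60],
    [0, 0, -0.2, -33.5, -21.5, 0, 60],
    [0, 0, -0.3, -33.5, -21.5, 0, 60],
    [0, 0, 0, 0, 0, 0, 60],
    [0, 0, 0, 0, 0, 0, 60]
  ]
}}

```text
t: 2.9
eef_pos: [577.9, 172.2, 375.1]
tcp_rot: [3.142, -0.0, 2.879]
ft_force: [0.0, 0.0, -0.1]
opening: 0.632
grip_force: 0.0
```

```bash
python3 - <<'E'
from h import *
print(env.state()["eef_pos"])
c=env.read_camera("wrist");save("pics/w1.png",c["color"]);K=c["camera_matrix"];print(K.tolist(),np.linalg.inv(c["world_to_cam"]).round(3).tolist());np.savez("w1.npz",**c)
print(env.recognise("wrist","gate_knob")[:1])
plan([579.5,171,322],down(75),2,40)
E
```

```text
[577.90618032 172.15861561 375.13777094]
[[309.70691628693146, 0.0, 318.5086613194805], [0.0, 309.70691628693146, 198.5315887517575], [0.0, 0.0, 1.0]] [[0.259, -0.934, -0.245, 509.598], [0.966, 0.25, 0.066, 190.58], [-0.0, -0.254, 0.967, 467.609], [0.0, 0.0, 0.0, 1.0]]
[{'location': [311.2, 210.2], 'score': 0.98}]
[[0, 0, 0, -1.1, -0.6, 26.7, 40], [0, 0, 0, -1.1, -0.5, 26.7, 40]]
```

View pics/w1.png

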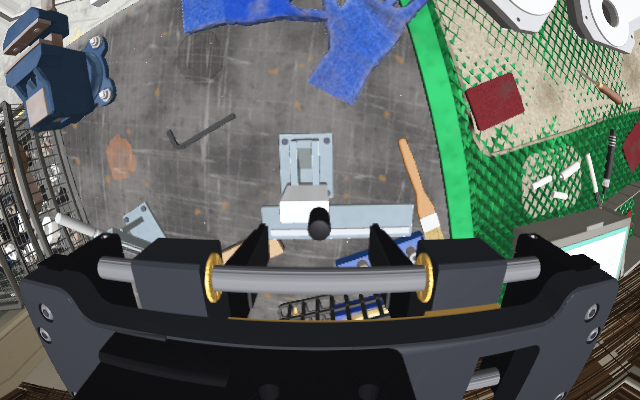

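The wrist view shows the knob at (318,222) between the open fingers (265 and 378). Lower and grip.

Emit:
{"api": "jog_arm", "payload": {
  "motion": [
    [0, 0, 0, -1, -0.5, 26.5, 40],
    [0, 0, 0, -1, -0.5, 26.5, 40],
    [0, 0, 0, 0, 0, 0, 10],
    [0, 0, 0, 0, 0, 0, 10],
    [0, 0, 0, 0, 0, 0, 10],
    [0, 0, 0, 0, 0, 0, 10]
  ]
}}

```text
t: 3.75
eef_pos: [580.1, 170.7, 323.5]
tcp_rot: [3.14, 0.002, 2.879]
ft_force: [-0.4, 2.7, 6.0]
opening: 0.163
grip_force: 30.0
```

Emit:
{"api": "jog_arm", "payload": {
  "motion": [
    [0, 0, 0, 0, 9, 0, 10],
    [0, 0, 0, 0, 9, 0, 10],
    [0, 0, 0, 0, 9, 0, 10],
    [0, 0, 0, 0, 9, 0, 10],
    [0, 0, 0, 0, 9, 0, 10],
    [0, 0, 0, 0, 8, 0, 10],
    [0, 0, 0, 0, 2, 0, 10],
    [0, 0, 0, 0, 0, 0, 10]
  ]
}}

```text
t: 4.75
eef_pos: [593.7, 224.1, 323.5]
tcp_rot: [3.141, -0.0, 2.88]
ft_force: [-6.6, 3.4, 7.8]
opening: 0.159
grip_force: 30.0
```

Emit:
{"api": "jog_arm", "payload": {
  "motion": [
    [0, 0, 0, 0, 1, 0, 10],
    [0, 0, 0, 0, 1, 0, 10],
    [0, 0, 0, 0, 0, 0, 10]
  ]
}}

```text
t: 5.12
eef_pos: [594.1, 225.7, 323.5]
tcp_rot: [3.141, -0.0, 2.88]
ft_force: [-6.8, 0.7, 8.2]
opening: 0.162
grip_force: 30.0
```

Emit:
{"api": "jog_arm", "payload": {
  "motion": [
    [0, 0, 0, 0, 1, 0, 10],
    [0, 0, 0, 0, 0.5, 0, 10],
    [0, 0, 0, 0, 0, 0, 10]
  ]
}}

```text
t: 5.5
eef_pos: [594.5, 227.0, 323.5]
tcp_rot: [3.141, -0.001, 2.88]
ft_force: [-6.2, 0.3, 7.8]
opening: 0.157
grip_force: 30.0
```

Emit:
{"api": "jog_arm", "payload": {
  "motion": [
    [0, 0, 0, 0, 1, 0, 10],
    [0, 0, 0, 0, 1, 0, 10],
    [0, 0, 0, 0, 0, 0, 10]
  ]
}}

```text
t: 5.88
eef_pos: [594.8, 228.1, 323.5]
tcp_rot: [-3.14, -0.001, 2.879]
ft_force: [-9.3, -6.0, 10.1]
opening: 0.16
grip_force: 30.0
```

Emit:
{"api": "jog_arm", "payload": {
  "motion": [
    [0, 0, 0, 0, -0.9, 0, 40],
    [0, 0, 0, 0, 0, 0, 40],
    [0, 0, 0, 0, 0, 0, 40],
    [0, 0, 0, 0, 0, -30, 60],
    [0, 0, 0, 0, 0, -40, 60]
  ]
}}

```text
t: 6.5
eef_pos: [595.4, 228.0, 392.1]
tcp_rot: [-3.141, -0.002, 2.879]
ft_force: [0.4, 1.0, 0.4]
opening: 0.575
grip_force: 0.0
```

```bash
python3 - <<'E'
from h import *
print(env.state()["joints"])
plan([535,-172,310],down(99),10,60)
E
```

```text
[ 2.62073137e-01  4.33927362e-01  1.38499606e+00  9.62804403e-05
  1.32480314e+00 -1.04654438e+00]
[[0, 0, -2.4, -4.5, -40.2, 8.2, 60], [0, 0, -2.4, -2.9, -40.3, 8.3, 60], [0, 0, -2.4, -1.2, -40.5, 8.2, 60], [0, 0, -2.4, 0.5, -40.4, 8.3, 60], [0, -0.1, -2.4, 2.3, -40.4, 8.2, 60], [0, 0, -2.4, 3.9, -40.2, 8.3, 60], [0, 0, -2.4, 5.6, -40.1, 8.2, 60], [0, 0, -2.4, 7.2, -39.8, 8.2, 60], [0, 0, -2.4, 9, -39.4, 8.3, 60], [0, 0, -2.4, 10.6, -39.1, 8.2, 60]]
```

Emit:
{"api": "jog_arm", "payload": {
  "motion": [
    [0, 0, -2.4, -4.5, -40, 8, 60],
    [0, 0, -2.4, -3, -40.5, 8, 60],
    [0, 0, -2.4, -1, -40.5, 8, 60],
    [0, 0, -2.4, 0.5, -40.5, 8, 60],
    [0, 0, -2.4, 2.5, -40.5, 8, 60],
    [0, 0, -2.4, 4, -40, 8, 60],
    [0, 0, -2.4, 5.5, -40, 8, 60],
    [0, 0, -2.4, 7, -40, 8, 60],
    [0, 0, -2.4, 9, -39.5, 8, 60],
    [0, 0, -2.4, 10.5, -39, 8, 60]
  ]
}}

```text
t: 7.75
eef_pos: [534.9, -173.4, 312.0]
tcp_rot: [-3.142, 0.0, -2.984]
ft_force: [0.6, 0.5, -0.5]
opening: 0.632
grip_force: 0.0
```

Emit:
{"api": "jog_arm", "payload": {
  "motion": [
    [0, 0, 0, 0, 0, 0, 60],
    [0, 0, 0, 0, 0, 0, 60]
  ]
}}

```text
t: 8.0
eef_pos: [535.2, -171.7, 312.2]
tcp_rot: [3.141, 0.0, -2.986]
ft_force: [0.1, -0.5, 0.1]
opening: 0.632
grip_force: 0.0
```

```bash
python3 - <<'E'
from h import *
s=env.state();print(s["eef_pos"],s["tcp_rot"])
c=env.read_camera("wrist");save("pics/w2.png",c["color"]);np.savez("w2.npz",**c)
for t in ["reamer","reamer_top"]:print(t,env.recognise("wrist",t)[:1])
for n in ["scene","side"]:
    c=env.read_camera(n);np.savez(n+"2.npz",W=cloud(c),col=c["color"],K=c["camera_matrix"],T=c["world_to_cam"])
    for t in ["reamer","reamer_top"]:print(n,t,env.recognise(n,t)[:1])
E
```

```text
[ 535.18827102 -171.6648102   312.24414402] [ 3.14123455e+00  7.00806468e-05 -2.98577606e+00]
reamer [{'location': [324.7, 213.5], 'score': 0.8}]
reamer_top [{'location': [319.9, 213.4], 'score': 0.57}]
scene reamer [{'location': [375.2, 190.2], 'score': 0.81}]
scene reamer_top [{'location': [375.8, 186.6], 'score': 0.71}]
side reamer [{'location': [321.0, 266.2], 'score': 0.83}]
side reamer_top [{'location': [323.1, 267.8], 'score': 0.85}]
```

View pics/w2.png

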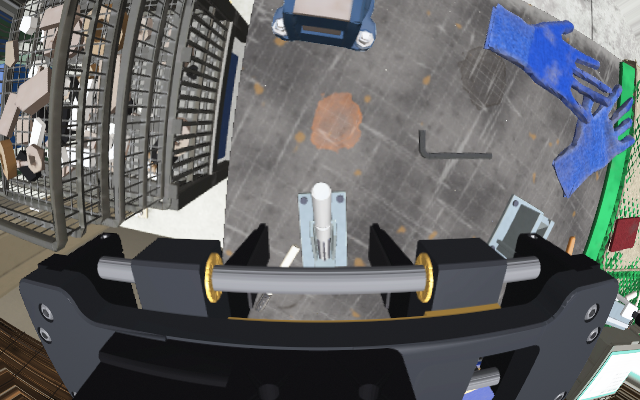

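The bar (322,190)–(325,250) lies between the fingers and nearly aligned with the tool; now a precise fit from the wrist depth.

```bash
cat >> h.py <<'E'
def wcloud(c):
    z=c["z_map"];K=c["camera_matrix"];v,u=np.mgrid[:400,:640];x=(u-K[0,2])/K[0,0];y=(v-K[1,2])/K[1,1]
    r=np.hypot(x,y)+1e-9;k=np.tan(np.minimum(r,1.5))/r
    P=np.stack([x*k*z,-y*k*z,-z,np.ones_like(z)],-1);W=(P@np.linalg.inv(c["world_to_cam"]).T)[...,:3];W[(z<=0)|(r>1.3)]=np.nan
    return W
from scipy.optimize import least_squares
def fitbar(q,a0,c0,zfix=None):
    """cylinder r=8 through points q; returns axis and a point on it nearest c0"""
    def par(x):
        a=np.array([x[0],x[1],1.]);a/=np.linalg.norm(a);return a,np.array([c0[0]+x[2],c0[1]+x[3],c0[2]])
    def f(x):
        a,c=par(x);d=q-c;return np.linalg.norm(d-np.outer(d@a,a),axis=1)-8
    s=least_squares(f,[a0[0]/a0[2],a0[1]/a0[2],0,0],loss="soft_l1",f_scale=1.);return (*par(s.x),np.median(abs(s.fun)))
E
python3 - <<'E'
from h import *
a0=np.array([-.64,-.105,.76]);c0=np.array([556,-166,125.])
c=np.load("w2.npz")
Ws={"w":wcloud(c).reshape(-1,3)}
for n in ["scene","side"]:
    Ws[n]=np.concatenate([np.load(n+k)["W"].reshape(-1,3) for k in("0.npz","2.npz")])
for n,W in Ws.items():
    W=W[~np.isnan(W[:,0])];d=W-c0;t=d@a0/np.linalg.norm(a0);e=np.linalg.norm(d-np.outer(t,a0),axis=1)
    q=W[(e<18)&(t>-35)&(t<65)&(W[:,2]>85)]
    a,p,m=fitbar(q,a0,c0);tt=(q-p)@a
    print(n,len(q),"axis",a.round(3),"tilt",np.degrees(np.arccos(a[2])).round(1),"az",np.degrees(np.arctan2(-a[1],-a[0])).round(1),"p@z125",p.round(1),"res",m.round(2),"topend",(p+a*np.percentile(tt,99)).round(1))
E
```

```text
w 1085 axis [-0.63  -0.129  0.766] tilt 40.0 az 11.6 p@z125 [ 557.6 -164.8  125. ] res 0.49 topend [ 516.2 -173.3  175.5]
scene 395 axis [-0.616 -0.145  0.774] tilt 39.3 az 13.3 p@z125 [ 558.3 -164.   125. ] res 0.89 topend [ 517.8 -173.6  175.9]
side 936 axis [-0.622 -0.118  0.774] tilt 39.3 az 10.7 p@z125 [ 555.7 -165.3  125. ] res 0.63 topend [ 515.5 -172.8  174.9]
```

```bash
python3 - <<'E'
from h import *
c,r=plan([550.3,-166.2,260],down(101.6),2,60)
plan([550.3,-166.2,193],down(101.6),4,60,c,r)
E
```

```text
[[0, 0, -1.3, -7.9, 1.6, 26.1, 60], [0, 0, -1.3, -7.9, 1.3, 26.2, 60]]
[[0, 0, 0, 0, 0, 16.7, 60], [0, 0, 0, 0, 0, 16.8, 60], [0, 0, 0, 0, 0, 16.7, 60], [0, 0, 0, 0, 0, 16.8, 60]]
```

Emit:
{"api": "jog_arm", "payload": {
  "motion": [
    [0, 0, -1.3, -8, 1.5, 26, 60],
    [0, 0, -1.3, -8, 1.5, 26, 60],
    [0, 0, 0, 0, 0, 17, 45],
    [0, 0, 0, 0, 0, 17, 45],
    [0, 0, 0, 0, 0, 17, 45],
    [0, 0, 0, 0, 0, 16, 45],
    [0, 0, 0, 0, 0, 0, 45],
    [0, 0, 0, 0, 0, 0, 30]
  ]
}}

```text
t: 9.45
eef_pos: [550.6, -166.5, 193.6]
tcp_rot: [-3.141, 0.001, -2.94]
ft_force: [0.1, -0.3, 0.9]
opening: 0.416
grip_force: 0.0
```

Emit:
{"api": "jog_arm", "payload": {
  "motion": [
    [0, 0, 0, 0, 0, 0, 10],
    [0, 0, 0, 0, 0, 0, 10],
    [0, 0, 0, 0, 0, 0, 10],
    [0, 0, 0, 0, 0, 0, 10]
  ]
}}

```text
t: 9.95
eef_pos: [550.4, -166.4, 193.5]
tcp_rot: [-3.142, 0.0, -2.939]
ft_force: [-0.1, 1.0, 4.1]
opening: 0.162
grip_force: 30.0
```

Gripped at ~15.5 mm. Lift, then check for slip.

Emit:
{"api": "jog_arm", "payload": {
  "motion": [
    [0, 0, 0, 0, 0, -8, 10],
    [0, 0, 0, 0, 0, -15, 10],
    [0, 0, 0, 0, 0, -25, 10],
    [0, 0, 0, 0, 0, -30, 10],
    [0, 0, 0, 0, 0, -30, 10],
    [0, 0, 0, 0, 0, -12, 10],
    [0, 0, 0, 0, 0, 0, 10],
    [0, 0, 0, 0, 0, 0, 10]
  ]
}}

```text
t: 10.95
eef_pos: [550.1, -166.3, 312.2]
tcp_rot: [3.141, -0.001, -2.94]
ft_force: [0.5, -1.0, -1.3]
opening: 0.161
grip_force: 30.0
```

```bash
cat >> h.py <<'E'
def seebar(cams=("wrist","scene","side")):
    """fit held bar in each camera, from expected pose in the tool frame; returns mean axis, lengthwise foot estimate"""
    s=env.state();Rt=R.from_euler("xyz",s["tcp_rot"]);p=s["eef_pos"]
    a0=Rt.apply(np.array([.643,0,-.766]));c0=p+Rt.apply([0,0,59.5]);out=[]
    for n in cams:
        c=env.read_camera(n);W=(wcloud(c) if n=="wrist" else cloud(c)).reshape(-1,3);W=W[~np.isnan(W[:,0])]
        d=W-c0;t=d@a0;e=np.linalg.norm(d-np.outer(t,a0),axis=1)
        q=W[(e<22)&(((t<-28)&(t>-150))|((t>22)&(t<65)))]
        if len(q)<40: print(n,"few",len(q));continue
        a,pp,m=fitbar(q,a0,c0);tt=(q-pp)@a
        al=Rt.inv().apply(a);pl=Rt.inv().apply(pp-p)
        print(n,len(q),"axis_w",a.round(3),"lean",np.degrees(np.arccos(a[2])).round(1),"axis_tool",al.round(3),"pt_tool",pl.round(1),"res",m.round(2),"ends",np.percentile(tt,[0.5,99.5]).round(0))
        out.append((al,pl))
    return out
E
python3 - <<'E'
from h import *
seebar()
c=env.read_camera("scene");save("pics/s3.png",cv2.resize(c["color"][60:330,180:460],None,fx=2,fy=2))
E
```

```text
wrist 2183 axis_w [-0.69  -0.148  0.708] lean 44.9 axis_tool [ 0.707 -0.006 -0.707] pt_tool [-4.9 -0.  59.5] res 1.65 ends [-136.   58.]
scene 294 axis_w [-0.627 -0.127  0.769] lean 39.7 axis_tool [ 0.64   0.002 -0.768] pt_tool [-1.1 -0.4 59.5] res 0.83 ends [-142.   54.]
side 774 axis_w [-0.611 -0.135  0.78 ] lean 38.7 axis_tool [ 0.627 -0.009 -0.779] pt_tool [-0.5 -0.1 59.5] res 1.12 ends [-143.   54.]
```

View pics/s3.png

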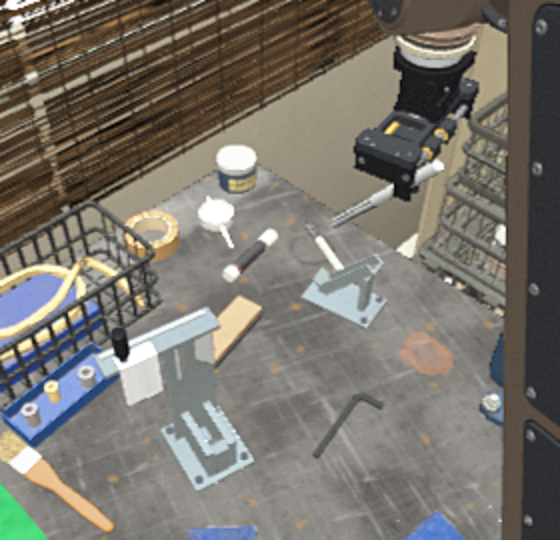

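```bash
python3 - <<'E'
from h import *
O=np.array([584.6,151.1,0]);Rr=R.from_euler("z",-15,degrees=True)
D={"w1":wcloud(np.load("w1.npz"))}
for n in("scene","side"):
    c=env.read_camera(n);D[n]=cloud(c)
for n,W in D.items():
    W=W.reshape(-1,3);W=W[~np.isnan(W[:,0])];q=Rr.inv().apply(W-O)
    def sel(x0,x1,y0,y1,z0,z1):return q[(q[:,0]>x0)&(q[:,0]<x1)&(q[:,1]>y0)&(q[:,1]<y1)&(q[:,2]>z0)&(q[:,2]<z1)]
    P=lambda v:np.percentile(v,[1,50,99]).round(1) if len(v)>8 else None
    r=sel(-40,40,-45,30,219,231) ;print(n,"roof(-13..17) x",P(r[:,0]),"ymin",P(r[:,1]),"z",P(r[:,2]))
    if len(r)>20:
        s=[];
        for y in range(-25,28,10):
            k=r[abs(r[:,1]-y)<5]; s.append((round(np.percentile(k[:,0],3),1),round(np.percentile(k[:,0],97),1)) if len(k)>5 else None)
        print("  by y",s)
    b=sel(-75,5,-35,35,56,66);print("  block top x",P(b[:,0]),"y(-19.5..19.5)",P(b[:,1]),"z",P(b[:,2]))
    f=sel(-66,-46,-15,15,20,50);print("  front face x(-56)",P(f[:,0]),len(f))
    for nm,s0 in(("y-",-1),("y+",1)):
        f=sel(-50,5,*(sorted((s0*10,s0*30))),15,52);print("  side",nm,P(f[:,1]),len(f))
    f=sel(-5,25,-12,12,75,150);print("  panel face x(10)",P(f[:,0]),len(f))
    f=sel(-48,8,-8,8,8,70);print("  inside", len(f))
E
```

```text
w1 roof(-13..17) x [-18.3  -3.8  17. ] ymin [-28.9  -3.7  29.8] z [219.9 224.4 230.2]
  by y [(np.float64(-11.2), np.float64(16.4)), (np.float64(-16.9), np.float64(16.9)), (np.float64(-17.8), np.float64(15.9)), (np.float64(-18.1), np.float64(15.9)), (np.float64(-18.4), np.float64(15.9)), (np.float64(-18.3), np.float64(16.2))]
  block top x [-53.9 -30.1   3.1] y(-19.5..19.5) [-19.7  -3.2  17.9] z [56.1 59.7 61.7]
  front face x(-56) [-54.9 -54.6 -54.2] 22
  side y- [-10.8 -10.5 -10.1] 34
  side y+ None 1
  panel face x(10) None 0
  inside 321
scene roof(-13..17) x [-12.9   2.1  17.6] ymin [-28.    1.6  29.5] z [219.5 222.4 226.6]
  by y [(np.float64(-10.4), np.float64(16.0)), (np.float64(-10.6), np.float64(17.1)), (np.float64(-11.3), np.float64(16.4)), (np.float64(-11.2), np.float64(16.5)), (np.float64(-11.5), np.float64(16.1)), (np.float64(-12.3), np.float64(15.4))]
  block top x [-54.9 -30.9   4.6] y(-19.5..19.5) [-18.    0.9  20. ] z [56.  59.6 62.5]
  front face x(-56) [-55.5 -53.7 -52.6] 72
  side y- None 0
  side y+ [19.1 19.9 20.7] 69
  panel face x(10) [10.4 12.2 13.6] 178
  inside 33
side roof(-13..17) x None ymin None z None
  block top x [-55.5 -27.4   4.6] y(-19.5..19.5) [-22.6  -2.1  17.3] z [56.1 58.3 60.8]
  front face x(-56) None 0
  side y- [-24.4 -20.8 -16.9] 271
  side y+ None 8
  panel face x(10) None 0
  inside 33
```

```bash
cat >> h.py <<'E'
O=np.array([585.6,150.8,0]);Rr=R.from_euler("z",-15,degrees=True)
FT=np.array([-93.6,0,170.9]);AT=np.array([.64,0,-.768])
def tcp_for_foot(rack_pt,rot): return O+Rr.apply(rack_pt)-rot.apply(FT)
def where():
    s=env.state();Rt=R.from_euler("xyz",s["tcp_rot"]);f=Rr.inv().apply(s["eef_pos"]+Rt.apply(FT)-O);a=Rr.inv().apply(Rt.apply(AT))
    print("foot rack",f.round(1),"axis rack",a.round(3),"lean",np.degrees(np.arccos(a[2]/np.linalg.norm(a))).round(1),"F rack",Rr.inv().apply(s["ft_force"]).round(1))
E
python3 - <<'E'
from h import *
T=down(75,-6); where()
a=Rr.inv().apply(T.apply(AT));print(a)
f=np.array([1,0,20.])
w=tcp_for_foot([-60,0,135],T);pre=tcp_for_foot(f+70*a/np.linalg.norm(a),T)
print(w,pre,tcp_for_foot(f,T))
c,r=plan(w,T,10,10)
plan(pre,T,3,10,c,r)
E
```

```text
foot rack [ 131.6 -273.6  141.8] axis rack [-0.572 -0.286  0.768] lean 39.8 F rack [ 0.4 -0.2 -1.3]
[-5.56216153e-01 -3.35077536e-17  8.30691032e-01]
[454.98428837 185.79837445 314.74765608] [476.28647954 180.09046953 257.9127823 ] [513.90576378 170.0104127  199.74765608]
[[-0.1, 0.6, 2.7, 2.3, 36.4, -0.2, 10], [-0.2, 0.6, 2.6, 4, 36.3, -0.1, 10], [-0.1, 0.6, 2.7, 5.6, 36, 0.1, 10], [-0.2, 0.5, 2.6, 7.3, 35.8, 0.3, 10], [-0.1, 0.6, 2.7, 9, 35.4, 0.4, 10], [-0.1, 0.6, 2.6, 10.5, 34.9, 0.6, 10], [-0.2, 0.6, 2.7, 12.2, 34.4, 0.7, 10], [-0.1, 0.6, 2.6, 13.7, 33.8, 1, 10], [-0.1, 0.6, 2.7, 15.3, 33.1, 1.3, 10], [-0.2, 0.6, 2.7, 16.8, 32.4, 1.4, 10]]
[[0, 0, 0, -9.3, 0, 18.1, 10], [0, 0, 0, -9.3, 0, 18, 10], [0, 0, 0, -9.3, 0, 18.1, 10]]
```

Emit:
{"api": "jog_arm", "payload": {
  "motion": [
    [-0.1, 0.6, 2.7, 2.5, 36.5, 0, 10],
    [-0.2, 0.6, 2.6, 4, 36.5, 0, 10],
    [-0.1, 0.6, 2.7, 5.5, 36, 0, 10],
    [-0.2, 0.5, 2.6, 7.5, 36, 0.5, 10],
    [-0.1, 0.6, 2.7, 9, 35.5, 0.5, 10],
    [-0.1, 0.6, 2.6, 10.5, 35, 0.5, 10],
    [-0.2, 0.6, 2.7, 12, 34.5, 0.5, 10],
    [-0.1, 0.6, 2.6, 13.5, 33.5, 1, 10],
    [-0.1, 0.6, 2.7, 15.5, 33, 1.5, 10],
    [-0.2, 0.6, 2.7, 17, 32.5, 1.5, 10]
  ]
}}

```text
t: 12.5
eef_pos: [454.2, 187.5, 314.5]
tcp_rot: [3.141, -0.105, 2.877]
ft_force: [0.4, -0.6, -0.9]
opening: 0.162
grip_force: 30.0
```

Emit:
{"api": "jog_arm", "payload": {
  "motion": [
    [0, 0, 0, 0, 0, 0, 10],
    [0, 0, 0, 0, 0, 0, 10],
    [0, 0, 0, 0, 0, 0, 10]
  ]
}}

```text
t: 12.88
eef_pos: [454.8, 185.6, 314.5]
tcp_rot: [3.141, -0.105, 2.878]
ft_force: [-0.1, 1.1, -0.7]
opening: 0.162
grip_force: 30.0
```

```bash
python3 - <<'E'
from h import *
where();seebar(("scene","side"))
T=down(75,-6);a=np.array([-.556,0,.831]);f=np.array([1,0,20.])
pre=tcp_for_foot(f+70*a,T)
c,r=plan(pre,T,4,10)
E
```

```text
foot rack [-60.1  -0.3 134.8] axis rack [-0.556  0.001  0.831] lean 33.8 F rack [-0.3  1.1 -0.7]
scene 275 axis_w [-0.506  0.135  0.852] lean 31.6 axis_tool [ 0.61  -0.002 -0.793] pt_tool [-5.8 -0.2 58.9] res 2.07 ends [-139.   59.]
side 385 axis_w [-0.534  0.133  0.835] lean 33.4 axis_tool [ 0.635 -0.01  -0.773] pt_tool [ 1.  -0.9 59.6] res 0.93 ends [-145.   50.]
[[0, 0, 0, -7, 0, 13.5, 10], [0, 0, -0.1, -7, 0.1, 13.5, 10], [0, 0, 0, -7, 0, 13.5, 10], [0, 0, 0, -7, 0.1, 13.5, 10]]
```

Emit:
{"api": "jog_arm", "payload": {
  "motion": [
    [0, 0, 0, -7, 0, 13.5, 10],
    [0, 0, 0, -7, 0, 13.5, 10],
    [0, 0, 0, -7, 0.2, 13.5, 10],
    [0, 0, 0, -7, 0.2, 13.5, 10],
    [0, 0, 0, 0, 0, 0, 10],
    [0, 0, 0, 0, 0, 0, 10]
  ]
}}

```text
t: 13.72
eef_pos: [476.2, 181.0, 258.0]
tcp_rot: [3.141, -0.105, 2.879]
ft_force: [0.1, -0.2, -1.5]
opening: 0.158
grip_force: 30.0
```

```bash
python3 - <<'E'
from h import *
where()
c=env.read_camera("scene");i=c["color"][160:330,200:340]
d=env.read_camera("side");j=d["color"][140:260,240:380]
save("pics/s4.png",np.hstack([cv2.resize(i,(420,510),interpolation=cv2.INTER_CUBIC),cv2.resize(j,(380,510),interpolation=cv2.INTER_CUBIC)]))
for n,e in(("scene",c),("side",d)):
    q=Rr.inv().apply(cloud(e).reshape(-1,3)-O);q=q[~np.isnan(q[:,0])]
    a=np.array([-.556,0,.831]);f0=np.array([1,0,20])+70*a
    t=(q-f0)@a;dd=q-f0-np.outer(t,a);m=(t>3)&(t<85)&(np.linalg.norm(dd,axis=1)<16)
    A,p,r=fitbar(q[m],a,f0+40*a);tt=A*(40-0)
    print(n,m.sum(),"bar y at foot",(p-tt)[1].round(2),"axis",A.round(3),"pt",p.round(1),r.round(2))
    b=q[(q[:,2]>57)&(q[:,2]<63)&(abs(q[:,1])<26)&(q[:,0]>-60)&(q[:,0]<-48)]
    if len(b)>5:print("  lip y ext",np.percentile(b[:,1],[2,98]).round(1),len(b))
plan(tcp_for_foot(np.array([1,0,20.])+35*a,down(75,-6)),down(75,-6),4,10)
E
```

```text
foot rack [-38.3   0.9  78.3] axis rack [-0.556  0.     0.831] lean 33.8 F rack [ 0.2 -0.2 -1.5]
scene 59 bar y at foot 0.9 axis [-0.557 -0.004  0.831] pt [-60.3   0.7 111.4] 0.76
  lip y ext [-16.4  19.5] 31
side 191 bar y at foot 1.67 axis [-0.553 -0.011  0.833] pt [-63.1   1.2 111.4] 0.94
  lip y ext [-20.1  14.6] 19
[[0, 0, 0, -5.7, -0.2, 6.8, 10], [0, 0, 0, -5.7, -0.3, 6.9, 10], [0, 0, 0, -5.7, -0.2, 6.8, 10], [0, 0, 0, -5.8, -0.2, 6.8, 10]]
```

View pics/s4.png

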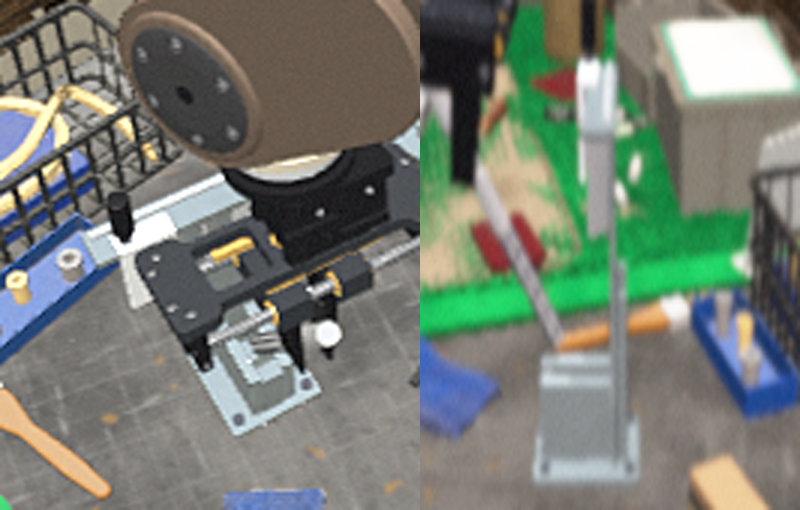

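The bar's foot hangs just over the bore mouth (right half, at (560,345)), clear of roof and gate. Slide in along the bar's slant.

Emit:
{"api": "jog_arm", "payload": {
  "motion": [
    [0, 0, 0, -5.7, -0.2, 6.8, 10],
    [0, 0, 0, -5.7, -0.2, 6.8, 10],
    [0, 0, 0, -5.7, -0.2, 6.8, 10],
    [0, 0, 0, -5.7, -0.2, 6.8, 10],
    [0, 0, 0, 0, 0, 0, 10]
  ]
}}

```text
t: 14.45
eef_pos: [495.2, 174.9, 227.7]
tcp_rot: [-3.141, -0.106, 2.879]
ft_force: [-0.3, -0.4, -0.6]
opening: 0.161
grip_force: 30.0
```

```bash
python3 - <<'E'
from h import *
where()
plan(tcp_for_foot(np.array([1,0,20.]),down(75,-6)),down(75,-6),6,10)
E
```

```text
foot rack [-18.5  -0.3  47.9] axis rack [-0.555  0.001  0.831] lean 33.7 F rack [-0.2 -0.5 -0.6]
[[0, 0, 0, -3.7, 0, 4.3, 10], [0, 0, 0, -3.7, 0.1, 4.3, 10], [0, 0, 0, -3.7, 0, 4.3, 10], [0, 0, 0, -3.7, 0, 4.3, 10], [0, -0.1, -0.1, -3.6, 0.1, 4.3, 10], [0, 0, 0, -3.7, 0, 4.3, 10]]
```

Foot is 12 mm inside the bore with no contact force. Continue.

Emit:
{"api": "jog_arm", "payload": {
  "motion": [
    [0, 0, 0, -3.7, 0, 4.3, 10],
    [0, 0, 0, -3.7, 0, 4.3, 10],
    [0, 0, 0, -3.7, 0.2, 4.3, 10],
    [0, 0, 0, -3.7, 0, 4.3, 10],
    [0, 0, 0, 0, 0, 0, 10]
  ]
}}

```text
t: 15.08
eef_pos: [507.7, 171.8, 209.4]
tcp_rot: [-3.142, -0.105, 2.879]
ft_force: [-0.2, -0.0, -1.1]
opening: 0.16
grip_force: 30.0
```

Emit:
{"api": "jog_arm", "payload": {
  "motion": [
    [0, 0, 0, -3.7, 0, 4.3, 10],
    [0, 0, 0, -3.7, 0, 4.3, 10],
    [0, 0, 0, 0, 0, 0, 10],
    [0, 0, 0, 0, 0, 0, 10]
  ]
}}

```text
t: 15.58
eef_pos: [513.8, 170.2, 200.5]
tcp_rot: [3.141, -0.105, 2.879]
ft_force: [0.4, 0.3, -1.2]
opening: 0.162
grip_force: 30.0
```

```bash
python3 - <<'E'
from h import *
where()
E
```

```text
foot rack [ 0.9  0.1 20.8] axis rack [-0.556  0.     0.831] lean 33.8 F rack [ 0.3  0.4 -1.2]
```

Emit:
{"api": "jog_arm", "payload": {
  "motion": [
    [0, 0, 0, -2.2, 0, 2.6, 10],
    [0, 0, 0, 0, 0, 0, 10],
    [0, 0, 0, 0, 0, 0, 10]
  ]
}}

```text
t: 15.95
eef_pos: [515.7, 169.7, 197.7]
tcp_rot: [3.141, -0.105, 2.879]
ft_force: [0.1, -0.1, -1.0]
opening: 0.162
grip_force: 30.0
```

Emit:
{"api": "jog_arm", "payload": {
  "motion": [
    [0, 0, 0, 0, 0, 0, 24],
    [0, 0, 0, 0, 0, 0, 32],
    [0, 0, 0, 0, 0, 0, 40],
    [0, 0, 0, 0, 0, 0, 50],
    [0, 0, 0, 0, 0, 0, 50]
  ]
}}

```text
t: 16.58
eef_pos: [515.7, 169.7, 197.7]
tcp_rot: [3.141, -0.105, 2.879]
ft_force: [-0.1, -0.5, -0.4]
opening: 0.516
grip_force: 0.0
```

Emit:
{"api": "jog_arm", "payload": {
  "motion": [
    [0, 0, 0, 3, 0, -20, 50],
    [0, 0, 0, 4, 0, -30, 50],
    [0, 0, 0, 4, 0, -30, 50],
    [0, 0, 0, 4, 0, -30, 50],
    [0, 0, 0, 20, 0, -20, 50],
    [0, 0, 0, 0, 0, 0, 50]
  ]
}}

```text
t: 17.32
eef_pos: [494.9, 175.4, 332.0]
tcp_rot: [3.14, -0.102, 2.88]
ft_force: [0.5, 0.1, -0.3]
opening: 0.529
grip_force: 0.0
```

```bash
cat >> h.py <<'E'
def tcp_for_tip(rack_pt,rot): return O+Rr.apply(rack_pt)-rot.apply([0,0,78])
E
python3 - <<'E'
from h import *
s=env.state();print(s["joints"].round(2),s["eef_pos"])
c=env.read_camera("scene");i=c["color"][160:330,200:340]
d=env.read_camera("side");j=d["color"][140:260,240:380]
save("pics/s5.png",np.hstack([cv2.resize(i,(420,510),interpolation=cv2.INTER_CUBIC),cv2.resize(j,(380,510),interpolation=cv2.INTER_CUBIC)]))
for n,e in(("scene",c),("side",d)):
    q=Rr.inv().apply(cloud(e).reshape(-1,3)-O);q=q[~np.isnan(q[:,0])]
    a=np.array([-.62,0,.785]);f0=np.array([1,0,12.])
    t=(q-f0)@a;dd=q-f0-np.outer(t,a);m=(t>80)&(t<210)&(np.linalg.norm(dd,axis=1)<25)
    if m.sum()>20:
        A,p,r=fitbar(q[m],a,f0+130*a);print(n,m.sum(),"axis",A.round(3),"lean",np.degrees(np.arccos(A[2])).round(1),"pt",p.round(1),r.round(2),"end",(p+A*np.percentile((q[m]-p)@A,99)).round(0))
T=down(75,50)
w=tcp_for_tip([-190,0,150],T);print(w,tcp_for_tip([-15,0,112],T))
plan(w,T,10,10)
E
```

```text
[ 0.2   0.33  1.71  0.05  1.19 -1.13] [494.88394996 175.43641061 332.00184726]
scene 177 axis [-0.684  0.007  0.73 ] lean 43.2 pt [-85.8   1.9 114. ] 0.36 end [-133.    2.  164.]
side 292 axis [-0.683  0.008  0.73 ] lean 43.1 pt [-88.8   0.8 114. ] 0.86 end [-133.    1.  161.]
[344.35860829 215.44043609 200.13743356] [513.39562789 170.1471032  162.13743356]
[[0, -5.6, 0, 14.2, 0, 14.6, 10], [0, -5.6, 0, 15.5, 0, 13.1, 10], [0, -5.6, 0, 16.7, -0.1, 11.5, 10], [0, -5.6, 0, 17.8, 0, 9.9, 10], [0, -5.6, 0, 18.7, 0, 8, 10], [0, -5.6, 0, 19.3, 0, 6.2, 10], [0, -5.6, 0, 19.9, -0.1, 4.3, 10], [0, -5.6, 0, 20.2, 0, 2.3, 10], [0, -5.6, 0, 20.3, 0, 0.4, 10], [0, -5.6, 0, 20.3, 0, -1.6, 10]]
```

View pics/s5.png

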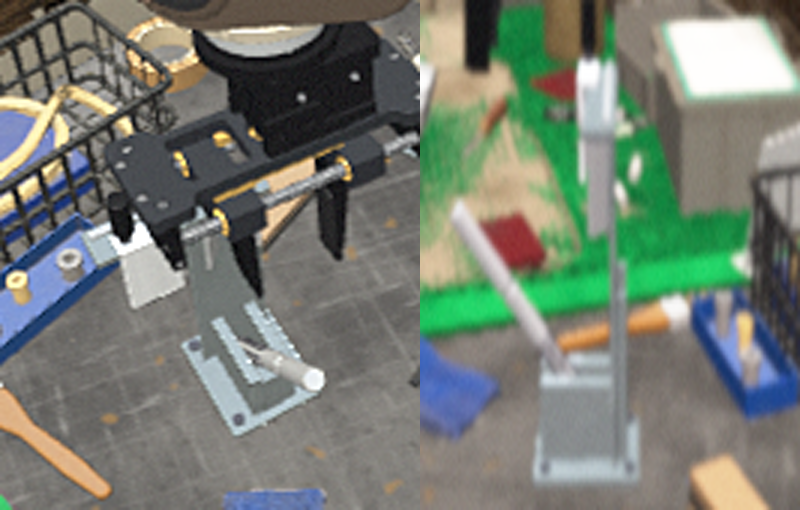

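The bar now stands leaning ~43° in the bore, top at rack (-133, 1, 163). Next I go behind its top with fingers 12 mm apart (as a groove) and tip it up.

```bash
cat >> h.py <<'E'
def push_tcp(th,off=0):
    """TCP pose pushing the bar to lean th (deg); off = extra clearance along -x"""
    T=np.interp(th,[15,43],[25,15]);t=np.radians(T);h=np.radians(th)
    foot=np.array([4*th/43,8+8*np.sin(h)]);a=np.array([-np.sin(h),np.cos(h)]);u=np.array([np.cos(h),np.sin(h)])
    n=np.array([np.cos(t),np.sin(t)]);zt=np.array([np.sin(t),-np.cos(t)])
    tip=(foot+200*a-8*u+55*zt if th>T else foot+145*a-8*u)-7.5*n-np.array([off,0])
    rot=down(75,T);return tcp_for_tip([tip[0],0.7,tip[1]],rot),rot,tip,T
E
python3 - <<'E'
from h import *
for th in(43,30,20,10,3):
    p,r,tip,T=push_tcp(th);print(th,p.round(0),tip.round(0),round(T,1))
p,r,_,_=push_tcp(43,20)
c,q=plan(p+[0,0,120],r,5,12)
plan(p,r,5,12,c,q)
E
```

```text
43 [439. 191. 175.] [-131.   99.] 15.0
30 [471. 182. 200.] [-93. 127.] 19.6
20 [496. 176. 213.] [-62. 141.] 23.2
10 [516. 170. 218.] [-39. 148.] 25.0
3 [533. 166. 220.] [-22. 150.] 25.0
[[0, -4.2, 0, 14.8, 0.1, 8.7, 12], [0, -4.2, 0, 15.3, 0.1, 7.6, 12], [0, -4.2, 0, 15.9, 0.1, 6.5, 12], [0, -4.2, 0, 16.3, 0.1, 5.3, 12], [0, -4.2, 0, 16.6, 0.1, 4.1, 12]]
[[0, 0, 0, 6.2, 0, 23.2, 12], [0, 0, 0, 6.2, 0, 23.2, 12], [0, 0, 0, 6.2, 0, 23.1, 12], [0, 0, 0, 6.2, 0, 23.2, 12], [0, 0, 0, 6.3, 0, 23.2, 12]]
```

```bash
python3 - <<'E'
from h import *
p,r,_,_=push_tcp(43,34)
c,q=plan(p+[0,0,120],r,5,12)
plan(p,r,5,12,c,q)
E
```

```text
[[0, -4.2, 0, 17.5, 0.1, 9, 12], [0, -4.2, 0, 18.2, 0.1, 7.7, 12], [0, -4.2, 0, 18.6, 0.1, 6.4, 12], [0, -4.2, 0, 19.1, 0.1, 4.9, 12], [0, -4.2, 0, 19.4, 0.1, 3.6, 12]]
[[0, 0, 0, 6.2, 0, 23.2, 12], [0, 0, 0, 6.2, 0, 23.2, 12], [0, 0, 0, 6.2, 0, 23.1, 12], [0, 0, 0, 6.2, 0, 23.2, 12], [0, 0, 0, 6.3, 0, 23.2, 12]]
```

Emit:
{"api": "jog_arm", "payload": {
  "motion": [
    [0, -4.2, 0, 17.5, 0, 9, 12],
    [0, -4.2, 0, 18, 0, 8, 12],
    [0, -4.2, 0, 18.5, 0.2, 6.5, 12],
    [0, -4.2, 0, 19, 0.2, 5, 12],
    [0, -4.2, 0, 19.5, 0.2, 3.5, 12],
    [0, 0, 0, 0, 0, 0, 12],
    [0, 0, 0, 0, 0, 0, 12]
  ]
}}

```text
t: 18.3
eef_pos: [407.7, 199.6, 294.4]
tcp_rot: [3.142, 0.261, 2.879]
ft_force: [0.8, -0.6, 0.7]
opening: 0.127
grip_force: 0.0
```

```bash
python3 - <<'E'
from h import *
s=env.state();print(s["joints"].round(2),s["eef_pos"],s["opening"]*95.1)
p,r,_,_=push_tcp(43,34)
plan(p,r,5,12)
E
```

```text
[ 0.38  0.2   2.04 -0.24  0.7  -0.76] [407.73650528 199.62975541 294.40488489] 12.061449843217343
[[0, 0, 0, 6.4, -0.1, 23.1, 12], [0, 0, 0, 6.3, -0.1, 23.1, 12], [0, 0, 0, 6.4, -0.1, 23.1, 12], [0, -0.1, 0, 6.4, -0.1, 23.1, 12], [0, 0, 0, 6.4, 0, 23.1, 12]]
```

Emit:
{"api": "jog_arm", "payload": {
  "motion": [
    [0, 0, 0, 6.4, 0, 23, 12],
    [0, 0, 0, 6.4, 0, 23, 12],
    [0, 0, 0, 6.4, -0.2, 23, 12],
    [0, 0, 0, 6.4, -0.2, 23, 12],
    [0, 0, 0, 6.4, 0, 23, 12],
    [0, 0, 0, 0, 0, 0, 12]
  ]
}}

```text
t: 19.05
eef_pos: [406.3, 199.0, 173.9]
tcp_rot: [-3.14, 0.259, 2.878]
ft_force: [0.2, 1.0, 0.7]
opening: 0.126
grip_force: 0.0
```

```bash
python3 - <<'E'
from h import *
s=env.state();print(s["joints"].round(2),s["eef_pos"])
c=env.read_camera("side");save("pics/s6.png",cv2.resize(c["color"][120:270,220:380],(640,600),interpolation=cv2.INTER_CUBIC))
cc=r=None
p,q,_,_=push_tcp(43);c,r=plan(p,q,6,12)
for th in range(40,12,-3): p,q,_,_=push_tcp(th);c,r=plan(p,q,1,12,c,r)
E
```

```text
[ 0.38  0.41  2.18 -0.44  0.37 -0.54] [406.26788432 199.03302277 173.93486396]
[[0, 0, 0, -5.5, 0.1, 1.5, 12], [0, 0, 0, -5.5, 0, 1.5, 12], [0, 0, 0, -5.4, 0.1, 1.6, 12], [0, -0.1, -0.1, -5.5, 0, 1.5, 12], [-0.1, 0, 0, -5.5, 0.1, 1.5, 12], [0, 0, 0, -5.5, 0, 1.6, 12]]
[[0, -1.1, 0, -8.4, 0, -4.7, 12]]
[[0, -1, 0, -8.7, 0, -4, 12]]
[[0, -1.1, 0, -9, 0, -3.3, 12]]
[[0, -1.1, 0, -9.3, 0, -2.6, 12]]
[[0, -1, 0, -9.4, 0, -1.9, 12]]
[[0, -1.1, 0, -9.5, 0, -1.1, 12]]
[[0, -1.1, 0, -9.2, 0, -0.4, 12]]
[[0, -1.1, 0, -5.7, 0, 0.2, 12]]
[[0, -1, 0, -5.7, 0, 0.8, 12]]
[[0, -0.4, 0, -6.7, 0, 1.3, 12]]
```

View pics/s6.png

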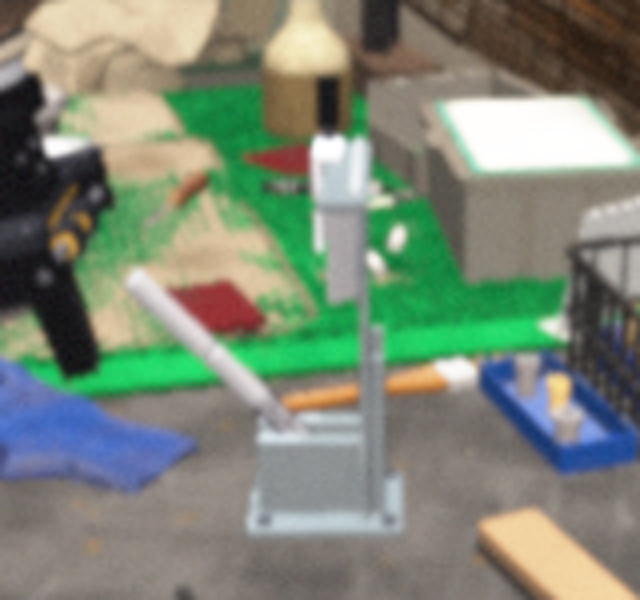

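Fingers stand behind the bar's top (tip (75,365), bar top (140,285)), clear. Push.

Emit:
{"api": "jog_arm", "payload": {
  "motion": [
    [0, 0, 0, -5.5, 0, 1.5, 12],
    [0, 0, 0, -5.5, 0, 1.5, 12],
    [0, 0, 0, -5.5, 0, 1.5, 12],
    [0, 0, 0, -5.5, 0, 1.5, 12],
    [0, 0, 0, -5.5, 0, 1.5, 12],
    [0, 0, 0, -5.5, 0.2, 1.5, 12],
    [0, -1.1, 0, -8.4, 0, -4.7, 12],
    [0, -1, 0, -8.7, 0, -4, 12],
    [0, -1.1, 0, -9, 0, -3.3, 12],
    [0, 0, 0, 0, 0, 0, 12]
  ]
}}

```text
t: 20.35
eef_pos: [460.2, 185.1, 194.4]
tcp_rot: [3.141, 0.319, 2.878]
ft_force: [-0.9, -0.4, -0.6]
opening: 0.128
grip_force: 0.2
```

```bash
cat >> h.py <<'E'
def lean(th,cams=("scene","side")):
    h=np.radians(th);a0=np.array([-np.sin(h),0,np.cos(h)]);f0=np.array([4*th/43,0,10.])
    for n in cams:
        q=Rr.inv().apply(cloud(env.read_camera(n)).reshape(-1,3)-O);q=q[~np.isnan(q[:,0])]
        t=(q-f0)@a0;dd=q-f0-np.outer(t,a0);m=(t>65)&(t<205)&(np.linalg.norm(dd,axis=1)<16)&(dd[:,0]>-30)
        if m.sum()<25: print(n,m.sum());continue
        A,p,r=fitbar(q[m],a0,f0+110*a0);print(n,m.sum(),"lean",np.degrees(np.arccos(A[2])).round(1),"axis",A.round(3),"pt",p.round(1),"res",r.round(2),"end",(p+A*np.percentile((q[m]-p)@A,99)).round(0))
E
python3 - <<'E'
from h import *
print(env.state()["joints"].round(2));lean(34)
p,q,_,_=push_tcp(34);print(p,env.state()["eef_pos"])
c=r=None
for th in range(31,6,-3): p,q,_,_=push_tcp(th);c,r=plan(p,q,1,12,c,r)
E
```

```text
[ 0.32  0.41  2.09 -0.45  0.4  -0.6 ]
scene 16
side 351 lean 34.3 axis [-0.563 -0.     0.826] pt [-5.970e+01  1.000e-01  1.012e+02] res 1.09 end [-111.    0.  176.]
[460.57646971 185.0246473  193.31079162] [459.63843317 185.11776471 193.8519648 ]
[[0, -1.1, -0.1, -10, 0.2, -1.8, 12]]
[[0, -1.1, 0, -9.4, 0, -1.9, 12]]
[[0, -1, 0, -9.5, -0.1, -1.1, 12]]
[[0, -1.1, 0, -9.2, 0, -0.4, 12]]
[[0, -1.1, 0, -5.7, 0, 0.3, 12]]
[[0, -1.1, 0, -5.7, 0, 0.7, 12]]
[[0, -0.3, 0, -6.6, 0, 1.3, 12]]
[[0, 0, 0, -7.1, 0, 1.6, 12]]
[[0, 0, 0, -7, 0, 2, 12]]
```

Tracking exactly: bar now at 34°. Continue.

Emit:
{"api": "jog_arm", "payload": {
  "motion": [
    [0, -1.1, 0, -10, 0, -2, 12],
    [0, -1.1, 0, -9.4, 0, -2, 12],
    [0, -1, 0, -9.5, 0, -1, 12],
    [0, -1.1, 0, -9.2, 0, -0.4, 12],
    [0, -1.1, 0, -5.7, 0, 0.3, 12],
    [0, -1.1, 0, -5.7, 0, 0.7, 12],
    [0, 0, 0, 0, 0, 0, 12]
  ]
}}

```text
t: 21.32
eef_pos: [503.5, 173.3, 215.5]
tcp_rot: [3.141, 0.432, 2.879]
ft_force: [0.2, 0.5, -0.7]
opening: 0.126
grip_force: 0.1
```

```bash
python3 - <<'E'
from h import *
print(env.state()["joints"].round(2));lean(16)
p,q,_,_=push_tcp(16);print(p,env.state()["eef_pos"])
c=r=None
for th in (13,10,8,6,5,4,3): p,q,_,_=push_tcp(th);c,r=plan(p,q,1,12,c,r)
E
```

```text
[ 0.29  0.41  2.04 -0.62  0.39 -0.48]
scene 15
side 351 lean 17.0 axis [-0.293 -0.008  0.956] pt [-3.030e+01 -1.000e-01  1.157e+02] res 1.02 end [-56.  -1. 201.]
[503.18580958 173.60750909 215.15184928] [503.21746443 173.4234881  215.36879407]
[[0, -0.3, -0.1, -6.5, 0.2, 1.4, 12]]
[[0, 0, 0, -7, 0, 1.6, 12]]
[[0, 0, 0, -4.7, 0, 1.3, 12]]
[[0, 0, 0, -4.6, 0, 1.5, 12]]
[[0, 0, 0, -2.3, 0, 0.8, 12]]
[[0, 0, 0, -2.3, 0, 0.8, 12]]
[[0, 0, 0, -2.2, 0, 0.9, 12]]
```

Emit:
{"api": "jog_arm", "payload": {
  "motion": [
    [0, -0.3, 0, -6.5, 0, 1.4, 12],
    [0, 0, 0, -7, 0, 1.6, 12],
    [0, 0, 0, -4.7, 0, 1.4, 12],
    [0, 0, 0, -4.6, 0, 1.4, 12],
    [0, 0, 0, -2.3, 0, 0.8, 12],
    [0, 0, 0, 0, 0, 0, 12]
  ]
}}

```text
t: 22.18
eef_pos: [527.9, 166.8, 219.9]
tcp_rot: [3.141, 0.436, 2.879]
ft_force: [-0.0, 0.1, -0.4]
opening: 0.126
grip_force: 0.1
```

```bash
python3 - <<'E'
from h import *
print(env.state()["joints"].round(2));lean(4)
c=r=None
for th in (4,3,2): p,q,_,_=push_tcp(th);c,r=plan(p,q,1,12,c,r)
E
```

```text
[ 0.26  0.42  1.99 -0.57  0.4  -0.55]
scene 11
side 298 lean 6.0 axis [-0.104 -0.003  0.995] pt [-10.7   0.  119.7] res 0.95 end [-20.  -0. 206.]
[[0, 0, -0.1, -2.4, 0.2, 0.8, 12]]
[[0, 0, 0, -2.3, 0, 0.9, 12]]
[[0, 0, 0, -2.2, 0, 1, 12]]
```

Emit:
{"api": "jog_arm", "payload": {
  "motion": [
    [0, 0, 0, -2.4, 0, 0.8, 12],
    [0, 0, 0, -1.5, 0, 0.6, 12],
    [0, 0, 0, 0, 0, 0, 12],
    [0, 0, 0, 0, 0, 0, 12]
  ]
}}

```text
t: 22.78
eef_pos: [531.8, 165.8, 220.3]
tcp_rot: [3.141, 0.436, 2.879]
ft_force: [-0.4, -0.3, -1.5]
opening: 0.125
grip_force: 0.0
```

```bash
python3 - <<'E'
from h import *
lean(1)
E
```

```text
scene 30 lean 18.8 axis [0.14  0.289 0.947] pt [  4.2  12.1 120. ] res 0.81 end [  4.  12. 120.]
side 274 lean 5.1 axis [ 0.016 -0.088  0.996] pt [ -6.   -1.5 120. ] res 1.76 end [ -5.  -9. 205.]
```

Emit:
{"api": "jog_arm", "payload": {
  "motion": [
    [0, 0, 0, -1.8, 0, 0.8, 12],
    [0, 0, 0, 0, 0, 0, 12]
  ]
}}

```text
t: 23.12
eef_pos: [533.9, 165.2, 220.4]
tcp_rot: [3.141, 0.436, 2.879]
ft_force: [-0.4, -0.3, 0.2]
opening: 0.128
grip_force: 0.0
```

```bash
python3 - <<'E'
from h import *
c=env.read_camera("side");save("pics/s7.png",cv2.resize(c["color"][140:260,240:360],(600,600),interpolation=cv2.INTER_CUBIC))
E
```

```text
(no output)
```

View pics/s7.png

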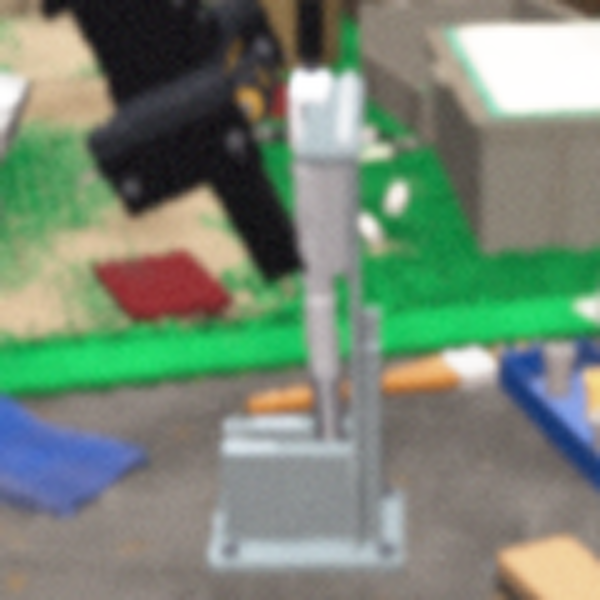

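```bash
cat >> h.py <<'E'
def up():
    q=Rr.inv().apply(cloud(env.read_camera("side")).reshape(-1,3)-O);q=q[~np.isnan(q[:,0])]
    m=(q[:,2]>68)&(q[:,2]<148)&(q[:,1]<4)&(q[:,1]>-14)&(q[:,0]<6)&(q[:,0]>-26);q=q[m]
    for z in range(70,150,20):
        k=q[abs(q[:,2]-z)<10];print(z,len(k),"x",np.percentile(k[:,0],[3,50,97]).round(1),"y",np.median(k[:,1]).round(1)) if len(k)>5 else None
    A,p,r=fitbar(q,np.array([0.001,0,1]),np.array([0,0,108.]));print("axis",A.round(3),p.round(1),r.round(2))
E
python3 -c "
from h import *
up()"
```

```text
70 26 x [-11.1  -1.8   4.4] y -5.5
90 44 x [-10.9  -2.9   3.8] y -6.3
110 47 x [-12.7  -4.8   2.5] y -6.2
130 46 x [-12.3  -5.8   0.4] y -6.5
axis [-0.057 -0.019  0.998] [ -5.2   0.2 108. ] 0.92
```

Bar is still ~3° off upright, held by the fingers. More tool tilt lets the fingertips reach further in with the body clear.

```bash
python3 - <<'E'
from h import *
T=down(75,32)
c,r=plan(tcp_for_tip([-22,0.5,141],T),T,4,12)
c,r=plan(tcp_for_tip([-14,0.5,140],T),T,5,12,c,r)
E
```

```text
[[0, -1.8, 0, 3.6, 0, 2, 12], [0, -1.7, 0, 3.6, 0, 1.9, 12], [0, -1.8, 0, 3.6, 0, 1.7, 12], [0, -1.7, -0.1, 3.8, 0, 1.7, 12]]
[[0, 0, 0, -1.3, 0, 1, 12], [0, 0, 0, -1.2, 0, 1, 12], [0, 0, 0, -1.3, 0, 1, 12], [0, 0, 0, -1.2, 0, 1, 12], [0, 0, 0, -1.3, 0, 1.1, 12]]
```

Emit:
{"api": "jog_arm", "payload": {
  "motion": [
    [0, -1.8, 0, 3.6, 0, 2, 12],
    [0, -1.7, 0, 3.6, 0, 2, 12],
    [0, -1.8, 0, 3.6, 0, 1.7, 12],
    [0, -1.7, 0, 3.8, 0, 1.7, 12],
    [0, 0, 0, -1.3, 0, 1, 12],
    [0, 0, 0, -1.3, 0, 1, 12],
    [0, 0, 0, 0, 0, 0, 12]
  ]
}}

```text
t: 24.1
eef_pos: [528.1, 166.8, 206.9]
tcp_rot: [3.141, 0.559, 2.878]
ft_force: [-0.3, 0.4, -0.6]
opening: 0.126
grip_force: 0.0
```

```bash
python3 -c "
from h import *
up();s=env.state();print(s['joints'].round(2),s['ft_force'].round(1),s['eef_pos'])
T=down(75,32);c,r=plan(tcp_for_tip([-14,0.5,140],T),T,4,12)"
```

```text
70 25 x [-8.6 -0.7  4.4] y -6.2
90 44 x [-10.6  -2.7   4.6] y -5.1
110 43 x [-10.1  -2.5   2.7] y -6.7
130 48 x [-12.4  -4.5   2.8] y -6.0
axis [-0.071 -0.039  0.997] [ -4.    0.3 108. ] 1.12
[ 0.28  0.45  2.05 -1.08  0.32 -0.04] [ 0.1 -0.2  0.1] [527.97502785 166.76175081 206.8632741 ]
[[0, 0, 0, -0.9, 0, 0.7, 12], [0, 0, 0, -0.8, 0, 0.8, 12], [0, 0, -0.1, -0.9, 0, 0.7, 12], [0, 0, 0, -0.8, 0, 0.8, 12]]
```

Emit:
{"api": "jog_arm", "payload": {
  "motion": [
    [0, 0.6, 0, -1, 0, 0.7, 12],
    [0, 0.6, 0, -1, 0, 0.7, 12],
    [0, 0.4, 0, -1, 0, 0.7, 12],
    [0, 0.4, 0, -1, 0, 0.7, 12],
    [0, 0, 0, 0, 0, 0, 12]
  ]
}}

```text
t: 24.78
eef_pos: [532.5, 165.5, 206.4]
tcp_rot: [3.141, 0.524, 2.879]
ft_force: [-0.5, -0.1, -0.5]
opening: 0.125
grip_force: 0.0
```

```bash
python3 -c "
from h import *
up();s=env.state();print(s['joints'].round(2));R0=R.from_euler('xyz',s['tcp_rot']);print(Rr.inv().apply(s['eef_pos']+R0.apply([0,0,78])-O),Rr.inv().apply(s['eef_pos']+R0.apply([-10,0,78])-O),Rr.inv().apply(s['eef_pos']+R0.apply([-37,0,0])-O))"
```

```text
70 27 x [-8.6 -3.   4.5] y -6.3
90 41 x [-8.2 -2.7  4.7] y -5.7
110 43 x [-7.6  0.1  5.2] y -6.6
130 57 x [-22.4  -2.2   5.2] y -6.7
axis [-0.075 -0.041  0.996] [-2.50e+00 -1.00e-01  1.08e+02] 1.37
[ 0.27  0.45  2.03 -0.92  0.33 -0.2 ]
[-16.15286246   0.48607641 138.83502688] [ -7.49238648   0.47590345 143.8346321 ] [-23.10601952   0.47214642 224.88532272]
```

Slices now show the bar upright (x −8…+5 at all heights). Back off along rack −x and check.

Emit:
{"api": "jog_arm", "payload": {
  "motion": [
    [0, 0, 0, 2, 0, -1.2, 12],
    [0, 0, 0, 4, 0, -2.3, 12],
    [0, 0.5, 0, 9, 0, -5, 12],
    [0, 1, 0, 17, 0, -10, 12],
    [0, 1, 0, 17, 0, -10, 12],
    [0, 1, 0, 17, 0, -15, 12],
    [0, 0, 0, 0, 0, 0, 12]
  ]
}}

```text
t: 25.7
eef_pos: [455.0, 186.6, 213.3]
tcp_rot: [3.141, 0.462, 2.88]
ft_force: [-0.4, -0.0, 0.6]
opening: 0.126
grip_force: 0.0
```

```bash
python3 -c "
from h import *
up();s=env.state();print(s['joints'].round(2),s['eef_pos'])
c=env.read_camera('side');d=env.read_camera('scene')
save('pics/s8.png',np.hstack([cv2.resize(d['color'][160:320,200:320],(400,533),interpolation=cv2.INTER_CUBIC),cv2.resize(c['color'][140:260,260:350],(400,533),interpolation=cv2.INTER_CUBIC)]))
p,q=np.array([565,225,400.]),down(75)
plan(p,q,8,40)"
```

```text
70 25 x [-8.4 -0.6  4.5] y -5.9
90 40 x [-8.2 -0.3  4.9] y -6.5
110 43 x [-7.7 -2.2  5.1] y -6.5
130 48 x [-9.7 -1.9  5.3] y -7.3
axis [-0.026 -0.015  1.   ] [-1.80e+00 -1.00e-01  1.08e+02] 0.72
[ 0.36  0.37  2.14 -0.83  0.36 -0.21] [455.98241994 186.46831901 213.16110404]
[[0, 3.3, 0, -21, 8.2, -15.7, 40], [0, 3.3, 0, -20.1, 8.2, -16.8, 40], [0, 3.3, 0, -19.1, 8.2, -18, 40], [0, 3.4, 0, -18, 8.3, -19, 40], [0, 3.3, 0, -16.8, 8.2, -20.1, 40], [0, 3.3, 0, -15.7, 8.2, -21, 40], [0, 3.3, 0, -14.5, 8.2, -21.8, 40], [0, 3.3, 0, -13.1, 8.2, -22.7, 40]]
```

View pics/s8.png

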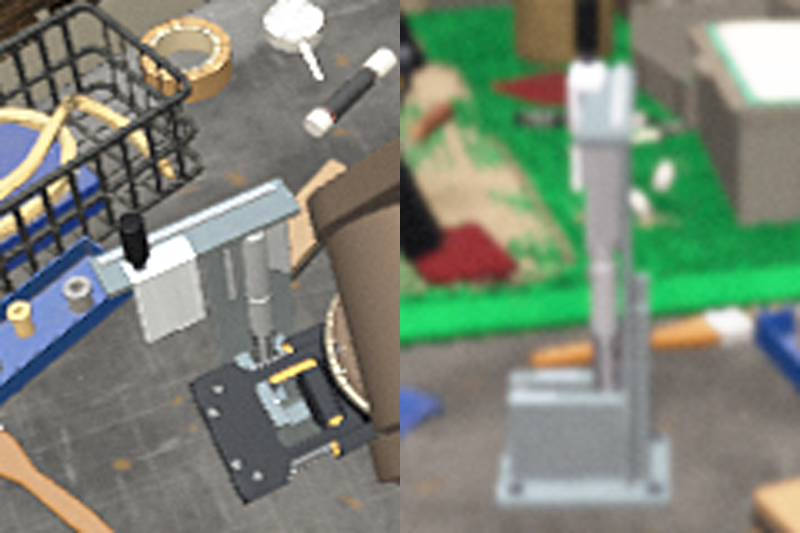

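Reamer stands upright under the roof in both views ((258,290) left, (600,280) right). Now to the gate.

```bash
python3 -c "
from h import *
c,r=plan([450,188,390],down(75),8,40)
c,r=plan([594.6,227.5,385],down(75),5,40,c,r)
c,r=plan([594.6,227.5,324],down(75),3,40,c,r)"
```

```text
[[0, 3.3, 0, -9.1, 0, -20.2, 40], [0, 3.3, 0, -7.9, 0, -20.7, 40], [0, 3.3, 0, -6.8, 0, -21.1, 40], [0, 3.4, 0, -5.5, 0.1, -21.5, 40], [0, 3.3, 0, -4.2, 0, -21.7, 40], [0, 3.3, 0, -3, 0, -22, 40], [0, 3.3, 0, -1.7, 0, -22.1, 40], [0, 3.3, 0, -0.4, 0, -22.2, 40]]
[[0, 0, 0, -25.9, 15.1, 1, 40], [0, 0, 0, -25.8, 15.2, 1.1, 40], [0, 0, 0, -25.9, 15.1, 1, 40], [0, 0, 0, -25.9, 15.1, 1, 40], [0, 0, 0, -25.9, 15.2, 1.1, 40]]
[[0, 0, 0, 0, 0, 20.3, 40], [0, 0, 0, 0, 0, 20.3, 40], [0, 0, 0, 0.1, 0, 20.4, 40]]
```

Emit:
{"api": "jog_arm", "payload": {
  "motion": [
    [0, 3.3, 0, -9, 0, -20, 12],
    [0, 3.3, 0, -8, 0, -20.5, 12],
    [0, 3.3, 0, -7, 0, -21, 12],
    [0, 3.4, 0, -5.5, 0, -21.5, 40],
    [0, 3.3, 0, -4, 0, -21.5, 40],
    [0, 3.3, 0, -3, 0, -22, 40],
    [0, 3.3, 0, -1.5, 0, -22, 40],
    [0, 3.3, 0, -0.5, 0, -22, 40],
    [0, 0, 0, -10, 6, 0, 40],
    [0, 0, 0, 0, 0, 0, 40]
  ]
}}

```text
t: 27.1
eef_pos: [461.8, 190.9, 387.2]
tcp_rot: [-3.141, 0.002, 2.878]
ft_force: [0.4, -0.9, -0.7]
opening: 0.424
grip_force: 0.0
```

```bash
python3 -c "
from h import *
print(env.state()['joints'].round(2))
c,r=plan([594.6,227.5,385],down(75),5,40)"
```

```text
[ 0.26  0.22  1.72 -0.    1.2  -1.05]
[[0, 0, 0, -23.7, 14, 0.5, 40], [0, 0, 0, -23.8, 14, 0.4, 40], [0, 0.1, -0.1, -23.7, 14, 0.5, 40], [0, 0, 0, -23.7, 13.9, 0.4, 40], [-0.1, 0, 0, -23.8, 14, 0.5, 40]]
```

Emit:
{"api": "jog_arm", "payload": {
  "motion": [
    [0, 0, 0, -23.7, 14, 0.5, 40],
    [0, 0, 0, -23.7, 14, 0.5, 40],
    [0, 0, 0, -23.7, 14, 0.5, 40],
    [0, 0, 0, -23.7, 14, 0.5, 40],
    [0, 0, 0, -23.7, 14, 0.5, 40],
    [0, 0, 0, 0, 0, 0, 40],
    [0, 0, 0, 0, 0, 20, 40],
    [0, 0, 0, 0, 0, 20, 40],
    [0, 0, 0, 0, 0, 20, 40],
    [0, 0, 0, 0, 0, 0, 40]
  ]
}}

```text
t: 28.35
eef_pos: [592.8, 227.5, 324.4]
tcp_rot: [-3.139, -0.001, 2.879]
ft_force: [0.6, -0.1, 0.3]
opening: 0.42
grip_force: 0.0
```

Emit:
{"api": "jog_arm", "payload": {
  "motion": [
    [0, 0, 0, 0, 0, 0, 10],
    [0, 0, 0, 0, 0, 0, 10],
    [0, 0, 0, 0, 0, 0, 10],
    [0, 0, 0, 0, 0, 0, 10]
  ]
}}

```text
t: 28.85
eef_pos: [593.8, 227.7, 326.7]
tcp_rot: [3.141, 0.003, 2.879]
ft_force: [-0.8, 0.4, 2.8]
opening: 0.156
grip_force: 30.0
```

Emit:
{"api": "jog_arm", "payload": {
  "motion": [
    [0, 0, 0, 0, -4, 0, 10],
    [0, 0, 0, 0, -8, 0, 10],
    [0, 0, 0, 0, -8, 0, 10],
    [0, 0, 0, 0, -8, 0, 10],
    [0, 0, 0, 0, -8, 0, 10],
    [0, 0, 0, 0, -8, 0, 10],
    [0, 0, 0, 0, -8, 0, 10],
    [0, 0, 0, 0, -8, 0, 10],
    [0, 0, 0, 0, -3, 0, 10],
    [0, 0, 0, 0, 0, 0, 10]
  ]
}}

```text
t: 30.1
eef_pos: [578.1, 165.9, 326.7]
tcp_rot: [-3.141, 0.004, 2.878]
ft_force: [5.3, -2.3, 4.8]
opening: 0.163
grip_force: 30.0
```

Emit:
{"api": "jog_arm", "payload": {
  "motion": [
    [0, 0, 0, 0, -1, 0, 10],
    [0, 0, 0, 0, -0.7, 0, 10],
    [0, 0, 0, 0, 0, 0, 10]
  ]
}}

```text
t: 30.48
eef_pos: [577.8, 165.0, 326.7]
tcp_rot: [3.14, 0.005, 2.878]
ft_force: [7.1, 0.8, 3.7]
opening: 0.162
grip_force: 30.0
```

Emit:
{"api": "jog_arm", "payload": {
  "motion": [
    [0, 0, 0, 0, 0.4, 0, 24],
    [0, 0, 0, 0, 0, 0, 40],
    [0, 0, 0, 0, 0, 0, 40],
    [0, 0, 0, 0, 0, -25, 40],
    [0, 0, 0, 0, 0, -40, 40],
    [0, 0, 0, 20, 0, -30, 40],
    [0, 0, 0, 40, 0, -10, 40],
    [0, 0, 0, 40, 0, 0, 40],
    [0, 0, 0, 40, 0, 0, 40],
    [0, 0, 0, 0, 0, 0, 40]
  ]
}}

```text
t: 31.72
eef_pos: [439.7, 202.5, 431.5]
tcp_rot: [3.141, 0.002, 2.88]
ft_force: [1.6, 0.7, 0.4]
opening: 0.424
grip_force: 0.0
```

```bash
python3 -c "
from h import *
up();print(env.state()['eef_pos'])
for n in('scene','side'):
    q=Rr.inv().apply(cloud(env.read_camera(n)).reshape(-1,3)-O);q=q[~np.isnan(q[:,0])]
    k=q[(q[:,2]>242)&(q[:,2]<280)&(abs(q[:,0]+10)<20)&(abs(q[:,1]-30)<60)];print(n,len(k),'knob',np.percentile(k[:,:2],[3,50,97],axis=0).round(1).tolist())
    k=q[(q[:,2]>170)&(q[:,2]<215)&(q[:,0]<-10)&(q[:,0]>-26)&(abs(q[:,1]-20)<70)];print(n,len(k),'plate y',np.percentile(k[:,1],[2,98]).round(1))
    k=q[(q[:,2]>170)&(q[:,2]<207)&(abs(q[:,1])<15)&(q[:,0]>-10)&(q[:,0]<6)];print(len(k))
"
```

```text
70 24 x [-8.6 -1.8  4.5] y -5.9
90 41 x [-8.3 -2.8  4.8] y -5.6
110 46 x [-7.6 -0.   5.1] y -6.6
130 45 x [-9.8 -1.9  5.3] y -7.0
axis [-0.017 -0.013  1.   ] [ -1.6   0.2 108. ] 0.83
[441.03252141 202.27888397 431.34863874]
scene 24 knob [[-17.8, 6.6], [-16.6, 11.0], [-14.0, 18.1]]
scene 210 plate y [-14.9  20.5]
0
side 80 knob [[-17.2, 0.8], [-11.0, 5.1], [-4.9, 12.0]]
side 55 plate y [-26.4  -1.6]
19
```

```bash
python3 -c "
from h import *
print(env.job_done())"
```

```text
the job is handed in; nothing more can be done
None
```

The job is handed in at about 32 s, with no verdict returned. My last measurements show the reamer upright in the bore, the gate shut to within about 1 mm, the arm clear of everything, and nothing having touched the oilstone or hex key.

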